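# Fit a lockout hasp to a packing-line isolator

### The job

The packing line's isolator on the grey drive cabinet is switched off and has to be locked out. Take the open steel lockout hasp from the bench, swing one of its curved jaws through the padlock hole in the nose of the isolator's handle, then squeeze its two tabs together so that the jaws close fully around the nose. Leave the hasp lying there, shut and let go, with the handle still at off and the carton, tape dispenser and knife where they are.

Things in the scene. Friction and masses are not known exactly. Their poses are not given: they have to be found in the camera images.
- hasp_tab (a point): Centre of the lower tab of the lockout hasp (plain steel, 200 g, 150 mm long, flat on the bench; two halves on an upright rivet, like scissors). x: from tab to jaws, y: left, z: up, all of the lower half. The tab is a bar 20 mm wide, 6.6 thick, ending 95 behind the rivet; this point is 75 behind it, 3.5 above the underside. Open, the upper tab stands off on +y: take this with fingers 36 mm apart.
- rivet (a point): Rivet of the hasp on the lower half, 75 mm ahead of hasp_tab at the same height, same axes. The lower half fills 0 to 7 mm above the hasp's underside, the upper half 7 to 14 mm. The jaws lie ahead of the rivet, the tabs behind it. A round eye of 30 mm diameter surrounds the rivet on each half.
- jaw_centre (a point): Centre of the lower half's curved jaw, 28 mm ahead of the rivet at the jaw's mid height, same axes. The jaw is a 7 mm round bar bent to a 24 mm radius (bar axis) about this point. Anticlockwise from +x it runs from the rivet (180 deg) over +y (90 deg) to its free tip, which ends at -20 deg; turning the hasp clockwise from above about this point feeds the tip through the hole.
- upper_tab (a point): Centre of the hasp's upper tab, 75 mm behind the rivet, 10.5 mm above the hasp's underside; axes of the upper half. This half mirrors the lower one: its jaw is on -y, 7 mm higher. Shut, the jaws make a ring of 41 mm inner diameter; their tips then overlap within 20 deg of +x, 14 mm high in all, too high for the lock hole: the hole must lie well past the tip on one jaw (at 45 deg or more) to shut.
- hasp_arm (a joint): Opening of the hasp in rad: 0 is shut, with jaws and tabs over each other; it starts at about 0.7 to 0.85. From above, growing values turn the upper half clockwise against the lower (its tab towards the lower half's +y). It stays where it is left (rivet friction 0.06 N m) and shuts when the tabs are squeezed together by their outer edges until both are flush, 20 mm wide.
- lock_hole (a point): Centre of the padlock hole in the nose of the isolator's black rotary handle, 12.5 mm above the flat top (320 x 320 mm) of the grey cabinet. x: level, from the handle's turning axis (32 mm away) out through the nose's end; y: along the hole; z: up. The hole is a window 13 mm wide (x), 11 mm high (sill 5.5 mm below this point), through the 10 mm thick nose. Handle's top: 13.5 mm above this point.
- hole_wall (a point): Centre of the nose's end wall, 10 mm beyond lock_hole along its x at the same height; the wall is 6.5 mm thick (x), 10 mm wide (y) and 23 mm high. Beyond it is free air; on the hole's other side is the handle's grip bar. The shut jaws must enclose this wall. Let go there, the hasp rests on the sill and the cabinet top, a little aslant.
- isolator (a joint): Angle of the isolator's handle in rad: 0 to 0.1 is off (nose towards the cabinet's front, stop at 0), 1.57 is on. It turns clockwise to on against a friction of 0.35 N m, so a hard push on the nose moves it.
- carton: Bystander: sealed cardboard carton 200 x 280 x 130 mm; origin at the centre of its underside.
- tape_gun: Bystander: grey hand tape dispenser lying on its side, about 150 x 160 x 55 mm; origin under the centre of its tape roll.
- safety_knife: Bystander: black safety knife about 140 x 25 x 16 mm; origin at its underside near the middle.
Things that resemble listed ones, but are neither listed nor needed, are in the scene too. There is more than one size of the part that bears hasp_tab; the job needs the middle-sized.

How it is judged:
By the outcome, as a careful person would: the job done as asked, in the order asked, and still so for the second after the job is handed in, with the robot touching nothing.
It also fails if it takes over 58 s, if anything falls off the work surface, if the arm or the gripper's body presses on something with over 40 N, if the wrist force passes 120 N, or if a joint passes its speed limit or range.

### The arm

A 6-joint arm with a two-finger parallel gripper is mounted at the origin on the work surface. World frame = base frame: x ahead of the robot, y to its left, z up, the work surface at z = 0. Lengths are in m, angles in degrees, forces in N, time in s.
With the tool pointing down it reaches from about 0.4 to 0.825 m from the base axis. Payload 7 kg.
Tool frame: the origin (TCP) lies between the finger pads; the fingertips stand 11 mm ahead of it and the grasp point (between the pads) lies 8 mm behind it (r.tcp_to_tips is the distance from the TCP to the fingertips, in m); x points along the fingers, y is the direction in which the jaws open and shut, and the axes are right-handed (so a half turn about x gives the same grasp; the last joint's range is limited). The gripper opens to 88 mm and grips with 3 to 60 N. Pads are 19 mm wide; open, the fingers measure 130 mm over their backs; the gripper's body (78 mm by 193 mm) begins 47 mm behind the grasp point.
Start: joints at [-50.3, 20.546, 0.682, 0, -70.136, -16.507], TCP at [0.266, -0.62, 0.238] pointing down, gripper open.
Joint ranges: [-176.03, 176.03], [-82.01, 121.73], [-58.28, 71.71], [-173.87, 95.51], [-174.79, -0.11], [-173.66, 173.66]. Speed limits (degrees/s): [136.94, 136.94, 172.46, 180, 180, 180].

### API

Orientations are given as [roll, pitch, yaw] about the fixed x, y, z axes, in that order (R = Rz(yaw) Ry(pitch) Rx(roll)).
In Python, from plant import r gives the robot as it stands.
- The arm moves only by the tool arm_command, never from a script. Its argument "plan" is a list of rows, each an object of numbers: "dx", "dy", "dz": the shift along the tool's x, y, z each as a share of 0.02 m, from -1 to 1; "wx", "wy", "wz": the turn, a rotation vector about the tool's x, y, z each as a share of 0.08 rad, from -1 to 1. In form: [{"dx": .., "dy": .., "dz": .., "wx": .., "wy": .., "wz": ..}, ...]. A call has 1 to 20 rows; each row shifts and turns the pose as measured when the row begins, along the tool's axes as they then stand; what a row does not reach is not made up. A row lasts 1/12 s, in which the tool goes at most 41.7 mm and 7.16 degrees, less where a joint would pass 70% of its speed; a pose out of reach is approached as far as the arm can. A call with a number of a shift or a turn outside -1 to 1 is refused whole. A call with a gripper value outside its range is refused whole. "fingers" is the closure, from -1 (fully open) to 1 (shut), so that 0 is half open, set as the call begins (left out, the last holds). The fingers move at their own pace and stop on an object; "force" is the grip in N (left out, the last holds). Time passes only in rows, so rows that do not move let the fingers close. It gives the time, the measured TCP pose, the force and the opening at its end, in the units of the state.
- r.get_state(): the state, without advancing time (a new reading comes with each control period).
- r.capture(name): name is "scene" or "side" or "wrist"; returns (picture, depth): 420x560x3 uint8, red, green, blue; 420x560 float32, m along the optical axis (not along the pixel's ray), 0 where there is no reading.
- r.camera_model(name): a dict with "vertical_fov" (degrees; the focal length in pixels is half the picture's height over the tangent of half this angle, whatever the lens; pixels are square), "cx", "cy" (the principal point, pixels), "R" (3x3) and "t" (3): a world point X has camera coordinates R X + t. Camera axes: x right, y down, z forward; pixel columns grow to the right and rows downward; lengths in m; the calibration is good to about 2 mm. The wrist camera is an equidistant fisheye: a pixel r from the principal point sees the ray r / f radians off the axis. A picture is of the moment at which its call begins: read the wrist's pose just before it. camera_model takes no time and is no camera call; for the wrist camera it gives the pose at the moment of the call.
- r.close_job(): hands the job in, once; it reports no verdict.
Trained networks look in the newest picture that a camera, given by its name, has taken for a name from the list of things; names that differ only in an ending like _2 or _b are one class to them, and where a whole thing is asked for, a point or a joint stands for the part that bears it (a point fixed in the world has none). Each returns a list of dicts, best first, with "score" (0 to 1); they miss things now and then, are a little off and sometimes report something else, mostly with a low value. They report only what shows in the picture. A call takes as long as a camera call. They do not tell look-alikes from the thing itself.
- r.cut_out(camera, query): "mask" (420x560 bool, what is visible of it) and "bbox" ([left, top, width, height] in pixels, round what is visible of it).
- r.spot_point(camera, query): "centre" ([column, row] in pixels: a listed point, or the origin of a listed thing).
The state is a dict: "time_s": time; "joints": joint angles; "qd": joint speeds; "joint_torque": joint torques, N m; "tcp_pos": TCP position; "eef_rot": TCP orientation; "contact_force": force on the tool from outside, world axes, zero at the start; "moment": the same for the moment, N m; "gripper_width": finger opening in m.
Only numpy, scipy, OpenCV 4.12 (cv2) and the standard library are available. Lean on these libraries where they do the work, as an engineer would, in place of code of your own. Each camera call takes 0.05 s, during which the arm holds its last target.

## Working session

There is one attempt and no reset: what is moved stays moved. The work goes in short steps, Python scripts to look and compute and a tool call to move; the robot and the scene stay as the last step left them, time stands still between calls to the robot, and variables do not carry over. Pictures are saved under pics/ and viewed, and the job is handed in when it is done.

Besides the shell and the picture viewer there is one more tool, called after "Call:" in YAML: its name, and indented under it one key for each argument. arm_command: Moves the arm, as the interface text tells. Shift numbers are shares of 0.02 m and turn numbers shares of 0.08 rad, none past 1 either way. Its arguments: {"type":"object","properties":{"plan":{"type":"array","items":{"type":"object","properties":{"dx":{"type":"number"},"dy":{"type":"number"},"dz":{"type":"number"},"wx":{"type":"number"},"wy":{"type":"number"},"wz":{"type":"number"}}}},"fingers":{"type":"number"},"force":{"type":"number"}},"required":["plan"]}

```bash
ls; mkdir -p pics
python3 - <<'E'
from plant import r
import cv2,numpy as np
print(r.get_state())
for n in ["scene","side","wrist"]:
    p,d=r.capture(n); cv2.imwrite(f"pics/{n}0.png",p[:,:,::-1]); np.save(f"pics/{n}0.npy",d)
    m=r.camera_model(n); print(n,m)
    for q in ["hasp_tab","rivet","jaw_centre","upper_tab","lock_hole","hole_wall"]:
        pass
print(r.get_state()['time_s'])
E
```

```text
pics
{'time_s': 0.0, 'joints': array([-5.02998047e+01,  2.05922047e+01,  6.32480737e-01, -1.99791475e-02,
       -7.01350133e+01, -1.65055229e+01]), 'qd': array([-0.02363367, -0.04555668,  0.11433524,  0.02867652,  0.05569676,
       -0.06632573]), 'joint_torque': array([ 1.02642527e-03, -5.82721782e+01,  2.93051291e+01,  6.99727848e+00,
        6.74785028e-03, -1.34798138e-04]), 'tcp_pos': array([ 0.26562428, -0.62001968,  0.2366046 ]), 'eef_rot': array([ 95.29367592,  89.90341834, 118.48154378]), 'contact_force': array([-1.06472486, -0.65797481,  0.30139891]), 'moment': array([-0.04030775, -0.00411938,  0.03262697]), 'gripper_width': 0.08722543678099799}
scene {'vertical_fov': 51.55485868264434, 'cx': 279.94291699026974, 'cy': 210.8804069329893, 'R': array([[ 0.57029498,  0.82143937, -0.00100134],
       [ 0.70608118, -0.49082827, -0.51042823],
       [-0.41977733,  0.29038763, -0.85991977]]), 't': array([-0.30807607, -0.32770749,  1.58017244])}
side {'vertical_fov': 55.57005498269084, 'cx': 281.8087612698664, 'cy': 210.9655522208402, 'R': array([[-0.95513646, -0.29603007,  0.0089746 ],
       [-0.22982194,  0.72172283, -0.65291503],
       [ 0.18680531, -0.62568551, -0.75737799]]), 't': array([0.48840848, 0.15128753, 1.26983042])}
wrist {'vertical_fov': 65.70646984690485, 'cx': 282.8471494502208, 'cy': 207.4158602039976, 'R': array([[-0.39369859,  0.91923771,  0.00185762],
       [ 0.88388413,  0.37800047,  0.27543507],
       [ 0.25248813,  0.11008032, -0.96131788]]), 't': array([ 0.67445124, -0.03541885,  0.38951637])}
0.15
```

View pics/scene0.png

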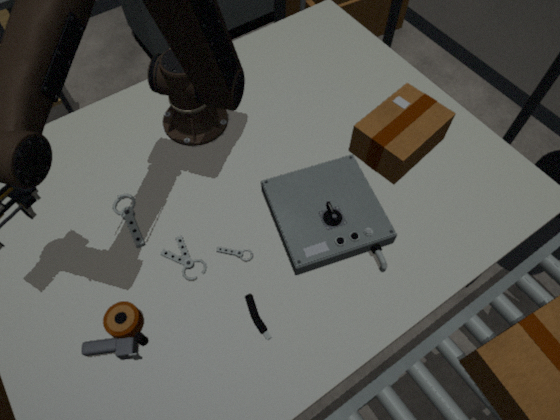

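View pics/side0.png

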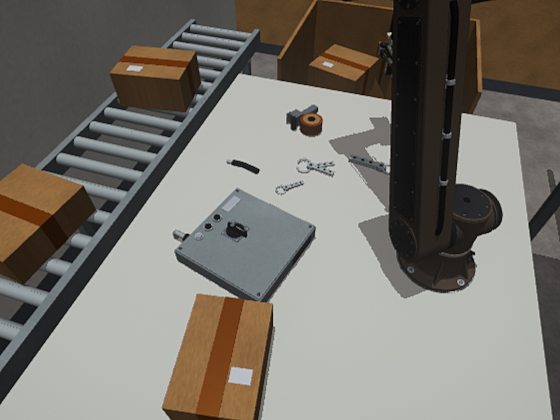

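View pics/wrist0.png

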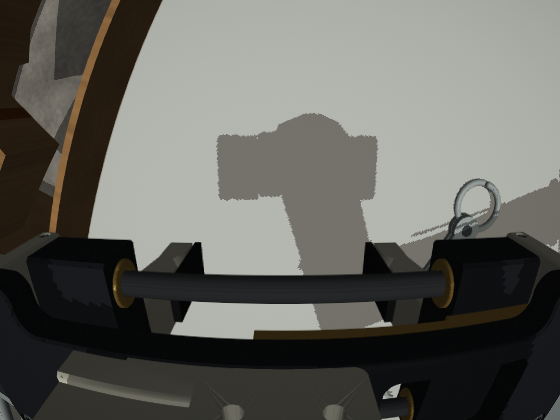

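```bash
cat > h.py <<'E'
from plant import r
import cv2,numpy as np
np.set_printoptions(precision=4,suppress=True)
def ray(n,u,v,m=None):
    m=m or r.camera_model(n); f=210/np.tan(np.radians(m['vertical_fov']/2))
    x,y=u-m['cx'],v-m['cy']
    if n=='wrist':
        rr=np.hypot(x,y)+1e-9; th=rr/f; d=np.array([x/rr*np.sin(th),y/rr*np.sin(th),np.cos(th)])
    else: d=np.array([x/f,y/f,1.])
    R=np.array(m['R']);t=np.array(m['t'])
    return -R.T@t, R.T@d
def atz(n,u,v,z,m=None):
    c,d=ray(n,u,v,m); return c+d*(z-c[2])/d[2]
def proj(n,X,m=None):
    m=m or r.camera_model(n); f=210/np.tan(np.radians(m['vertical_fov']/2))
    c=np.array(m['R'])@np.array(X)+np.array(m['t'])
    if n=='wrist':
        rr=np.hypot(c[0],c[1])+1e-12; th=np.arctan2(rr,c[2]); return np.array([m['cx']+f*th*c[0]/rr,m['cy']+f*th*c[1]/rr])
    return np.array([m['cx']+f*c[0]/c[2],m['cy']+f*c[1]/c[2]])
def tri(a,b):
    (c1,d1),(c2,d2)=a,b
    A=np.stack([d1,-d2],1); s=np.linalg.lstsq(A,c2-c1,rcond=None)[0]
    p,q=c1+d1*s[0],c2+d2*s[1]; return (p+q)/2,np.linalg.norm(p-q)
E
python3 - <<'E'
from h import *
print(atz('scene',185,260,0.0),atz('scene',235,252,0),atz('scene',130,220,0))
for q in ["hasp_tab","rivet","jaw_centre","upper_tab","lock_hole","hole_wall"]:
  for n in ["scene","side"]:
    for o in r.spot_point(n,q): print(q,n,o['score'],o['centre'],atz(n,*o['centre'],0.005 if n[0]!='l' else 0.06))
for n,(x,y) in dict(scene=(185,260),side=(317,167)).items():
    im=cv2.imread(f"pics/{n}0.png")
    cv2.imwrite(f"pics/{n}0h.png",cv2.resize(im[y-37:y+38,x-50:x+50],None,fx=8,fy=8,interpolation=cv2.INTER_CUBIC))
for n,(x,y) in dict(scene=(332,213),side=(237,230)).items():
    im=cv2.imread(f"pics/{n}0.png")
    cv2.imwrite(f"pics/{n}0i.png",cv2.resize(im[y-30:y+30,x-40:x+40],None,fx=10,fy=10,interpolation=cv2.INTER_CUBIC))
d=np.load('pics/scene0.npy');m=r.camera_model('scene')
for (u,v) in [(300,190),(370,200),(300,230)]:
    c,dd=ray('scene',u,v,m); print((c+dd*d[v,u]))
print(r.get_state()['time_s'])
E
```

```text
[ 0.4672 -0.2945  0.    ] [ 0.53  -0.158  0.   ] [ 0.2469 -0.371   0.    ]
hasp_tab scene 0.8 [165.2, 252.9] [ 0.4152 -0.3324  0.005 ]
hasp_tab scene 0.8 [137.5, 239.5] [ 0.3265 -0.3813  0.005 ]
hasp_tab scene 0.71 [221.6, 249.0] [ 0.5007 -0.1868  0.005 ]
hasp_tab side 0.68 [358.0, 159.8] [ 0.3168 -0.3825  0.005 ]
hasp_tab side 0.59 [297.6, 184.4] [ 0.5061 -0.18    0.005 ]
hasp_tab side 0.57 [328.3, 166.7] [ 0.4192 -0.3082  0.005 ]
rivet scene 0.76 [129.7, 213.3] [ 0.2274 -0.3614  0.005 ]
rivet scene 0.67 [190.6, 265.6] [ 0.4951 -0.2898  0.005 ]
rivet scene 0.5 [239.2, 252.4] [ 0.5406 -0.1492  0.005 ]
rivet side 0.81 [311.2, 166.5] [ 0.4823 -0.2891  0.005 ]
rivet side 0.77 [382.2, 165.7] [ 0.2213 -0.3775  0.005 ]
rivet side 0.71 [287.8, 187.0] [ 0.5368 -0.1562  0.005 ]
jaw_centre scene 0.95 [123.9, 205.8] [ 0.1912 -0.3648  0.005 ]
jaw_centre scene 0.82 [198.2, 266.9] [ 0.5115 -0.2734  0.005 ]
jaw_centre scene 0.76 [243.8, 254.2] [ 0.5535 -0.141   0.005 ]
jaw_centre side 0.75 [387.6, 166.3] [ 0.2009 -0.3805  0.005 ]
jaw_centre side 0.68 [303.9, 169.2] [ 0.5052 -0.2659  0.005 ]
jaw_centre side 0.65 [282.6, 184.9] [ 0.5581 -0.1607  0.005 ]
upper_tab scene 0.8 [177.7, 242.7] [ 0.4063 -0.2855  0.005 ]
upper_tab scene 0.64 [137.7, 238.4] [ 0.3234 -0.3791  0.005 ]
upper_tab scene 0.56 [220.1, 247.8] [ 0.4947 -0.1884  0.005 ]
upper_tab side 0.75 [330.8, 167.5] [ 0.409  -0.3067  0.005 ]
upper_tab side 0.58 [300.5, 184.2] [ 0.4961 -0.1843  0.005 ]
upper_tab side 0.53 [357.9, 159.0] [ 0.318 -0.387  0.005]
lock_hole scene 0.72 [330.1, 206.7] [0.5699 0.1742 0.005 ]
lock_hole side 0.72 [241.0, 233.1] [0.6237 0.0953 0.005 ]
hole_wall scene 0.51 [325.3, 202.9] [0.5499 0.1703 0.005 ]
hole_wall side 0.61 [242.2, 237.4] [0.6135 0.1108 0.005 ]
[0.4926 0.109  0.0618]
[0.6449 0.2633 0.0623]
[0.6077 0.0249 0.0647]
0.75
```

```bash
sleep 1
```

```text
(no output)
```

View pics/scene0h.png

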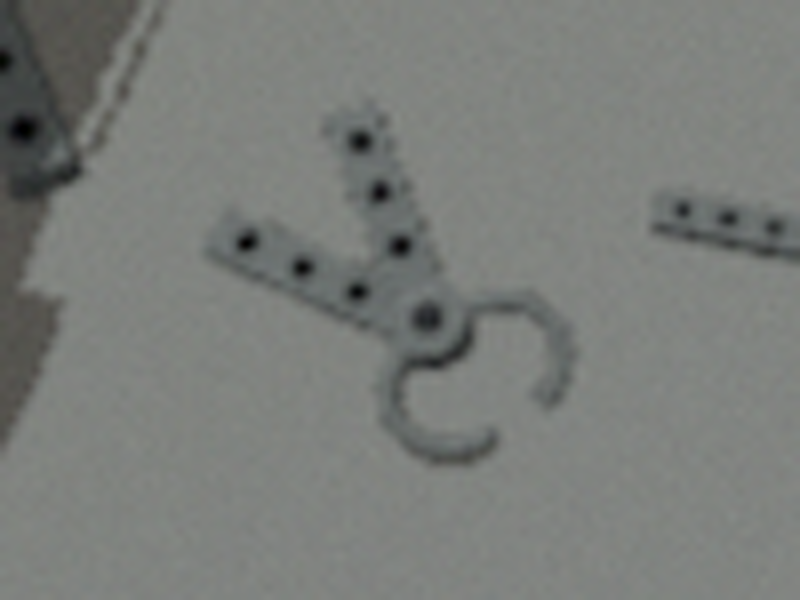

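View pics/side0h.png

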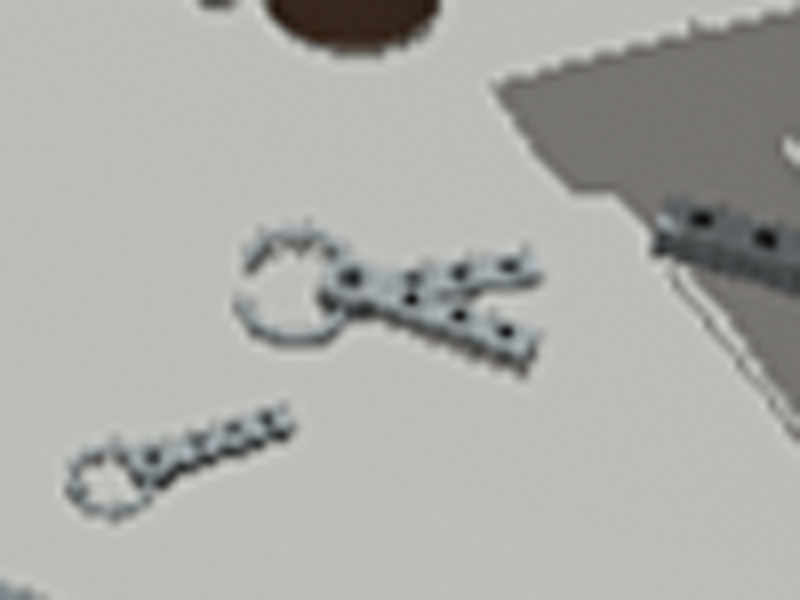

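View pics/scene0i.png

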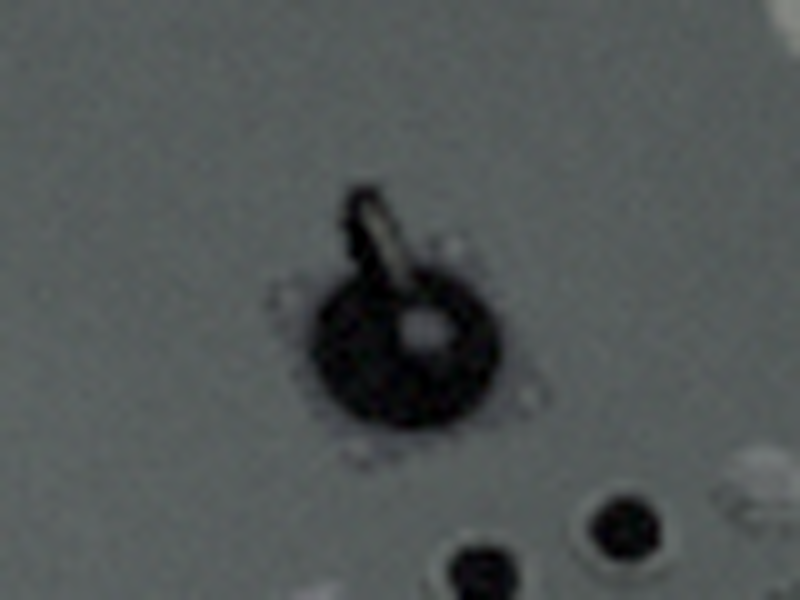

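View pics/side0i.png

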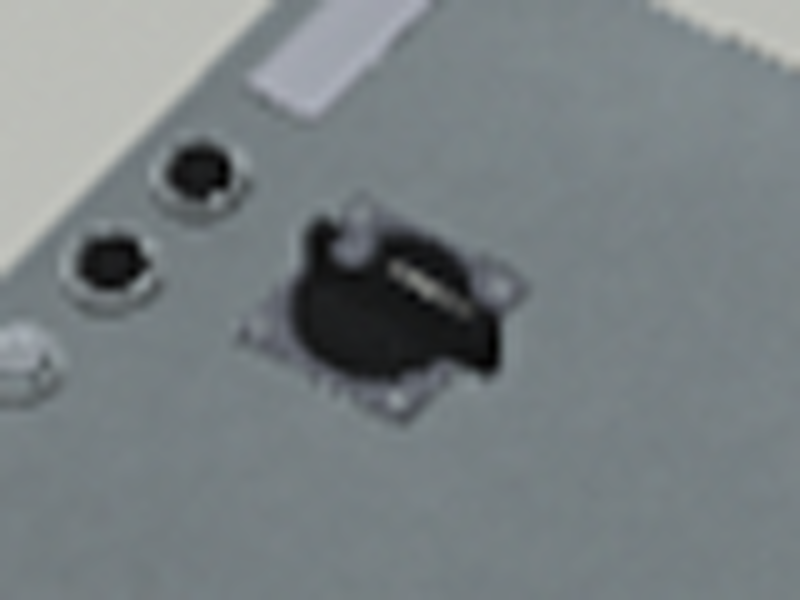

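```bash
cat >> h.py <<'E'
from scipy.spatial.transform import Rotation as Ro
def toolR(s=None):
    s=s or r.get_state(); return Ro.from_euler('xyz',s['eef_rot'],degrees=True).as_matrix()
E
python3 - <<'E'
from h import *
s=r.get_state(); print(toolR(s)); 
m=r.camera_model('wrist'); c=-m['R'].T@m['t']; print('cam',c,'rel tool',toolR(s).T@(c-s['tcp_pos'])); print('cam axis in tool',toolR(s).T@m['R'][2])
P={k:(a,b) for k,a,b in [('tab',(165.2,252.9),(328.3,166.7)),('rivet',(190.6,265.6),(311.2,166.5)),('jc',(198.2,266.9),(303.9,169.2)),('ut',(177.7,242.7),(330.8,167.5)),('hole',(330.1,206.7),(241,233.1)),('wall',(325.3,202.9),(242.2,237.4)),('wallpic',(329.5,201),(246,237))]}
for k,(a,b) in P.items(): print(k,*tri(ray('scene',*a),ray('side',*b)))
E
```

```text
[[ 0.     -0.3938  0.9192]
 [-0.      0.9192  0.3938]
 [-1.     -0.      0.    ]]
cam [ 0.1985 -0.6496  0.3837] rel tool [-0.1461 -0.0003 -0.0733]
cam axis in tool [0.9613 0.0006 0.2756]
tab [ 0.4158 -0.3286 -0.0075] 0.014825440874524106
rivet [ 0.4872 -0.2917 -0.0014] 0.009834100719914897
jc [ 0.5074 -0.2731 -0.0025] 0.0013089460429897314
ut [ 0.41   -0.2883  0.0187] 0.007930537487402174
hole [0.5996 0.1431 0.0739] 0.0013115609579868288
wall [0.5854 0.1471 0.067 ] 0.0190775142186632
wallpic [0.581  0.1534 0.0736] 0.0021276328141253114
```

Call:
arm_command:
  plan:
    - {"dy": 0.8, "dz": 0.97, "dx": 0.2, "wx": -1}
    - {"dy": 0.8, "dz": 0.97, "dx": 0.2}
    - {"dy": 0.8, "dz": 0.97, "dx": 0.2}
    - {"dy": 0.8, "dz": 0.97, "dx": 0.2}

```text
schema error: expected keys dx, dy, dz, wx, wy, wz
```

Call:
arm_command:
  plan:
    - {"dx": 0.2, "dy": 0.8, "dz": 0.97, "wx": -1, "wy": 0, "wz": 0}
    - {"dx": 0.2, "dy": 0.8, "dz": 0.97, "wx": 0, "wy": 0, "wz": 0}
    - {"dx": 0.2, "dy": 0.8, "dz": 0.97, "wx": 0, "wy": 0, "wz": 0}
    - {"dx": 0.2, "dy": 0.8, "dz": 0.97, "wx": 0, "wy": 0, "wz": 0}

```text
time_s: 1.08
tcp_pos: [0.3055, -0.5298, 0.2204]
eef_rot: [-139.9, 89.9, -112.2]
contact_force: [0.7, 0.8, 1.1]
gripper_width: 0.0875
```

Run:
```python
from h import *
s=r.get_state(); print(s['time_s'],s['joints'],s['tcp_pos'],toolR(s))
```

```text
1.0833 [-41.698   15.2557  -9.2194   0.092  -65.4953 -20.654 ] [ 0.3055 -0.5298  0.2204] [[-0.0006 -0.4646  0.8855]
 [-0.0014  0.8855  0.4646]
 [-1.     -0.001  -0.0012]]
```

Call:
arm_command:
  plan:
    - {"dx": 0.3, "dy": 0.63, "dz": 0.95, "wx": 0, "wy": 0, "wz": 0}
    - {"dx": 0.3, "dy": 0.63, "dz": 0.95, "wx": 0, "wy": 0, "wz": 0}
    - {"dx": 0.3, "dy": 0.63, "dz": 0.95, "wx": 0, "wy": 0, "wz": 0}
    - {"dx": 0.3, "dy": 0.63, "dz": 0.95, "wx": 0, "wy": 0, "wz": 0}
    - {"dx": 0.3, "dy": 0.63, "dz": 0.95, "wx": 0, "wy": 0, "wz": 0}
    - {"dx": 0.3, "dy": 0.63, "dz": 0.95, "wx": 0, "wy": 0, "wz": 0}
    - {"dx": 0.3, "dy": 0.63, "dz": 0.95, "wx": 0, "wy": 0, "wz": 0}
    - {"dx": 0.3, "dy": 0.63, "dz": 0.95, "wx": 0, "wy": 0, "wz": 0}
    - {"dx": 0.3, "dy": 0.63, "dz": 0.95, "wx": 0, "wy": 0, "wz": 0}
    - {"dx": 0.3, "dy": 0.63, "dz": 0.95, "wx": 0, "wy": 0, "wz": 0}

```text
time_s: 1.92
tcp_pos: [0.4197, -0.32, 0.1601]
eef_rot: [-72.3, 89.6, -44.6]
contact_force: [0.7, -0.1, -0.4]
gripper_width: 0.0875
```

Call:
arm_command:
  plan:
    - {"dx": 0, "dy": 0, "dz": 0, "wx": -1, "wy": 0, "wz": 0}
    - {"dx": 0, "dy": 0, "dz": 0, "wx": -1, "wy": 0, "wz": 0}
    - {"dx": 0, "dy": 0, "dz": 0, "wx": -1, "wy": 0, "wz": 0}
    - {"dx": 0, "dy": 0, "dz": 0, "wx": -1, "wy": 0, "wz": 0}
    - {"dx": 0, "dy": 0, "dz": 0, "wx": -1, "wy": 0, "wz": 0}
    - {"dx": 0, "dy": 0, "dz": 0, "wx": -1, "wy": 0, "wz": 0}
    - {"dx": 0, "dy": 0, "dz": 0, "wx": -1, "wy": 0, "wz": 0}
    - {"dx": 0, "dy": 0, "dz": 0, "wx": -1, "wy": 0, "wz": 0}
    - {"dx": 0, "dy": 0, "dz": 0, "wx": -1, "wy": 0, "wz": 0}
    - {"dx": 0, "dy": 0, "dz": 0, "wx": -1, "wy": 0, "wz": 0}
    - {"dx": 0, "dy": 0, "dz": 0, "wx": -1, "wy": 0, "wz": 0}
    - {"dx": 0, "dy": 0, "dz": 0, "wx": -1, "wy": 0, "wz": 0}
    - {"dx": 0, "dy": 0, "dz": 0, "wx": -1, "wy": 0, "wz": 0}
    - {"dx": 0, "dy": 0, "dz": 0, "wx": -1, "wy": 0, "wz": 0}
    - {"dx": 0, "dy": 0, "dz": 0, "wx": -1, "wy": 0, "wz": 0}
    - {"dx": 0, "dy": 0, "dz": 0, "wx": -1, "wy": 0, "wz": 0}
    - {"dx": 0, "dy": 0, "dz": 0, "wx": -1, "wy": 0, "wz": 0}
    - {"dx": 0, "dy": 0, "dz": 0, "wx": -1, "wy": 0, "wz": 0}
    - {"dx": 0, "dy": 0, "dz": 0, "wx": -1, "wy": 0, "wz": 0}
    - {"dx": 0, "dy": 0, "dz": 0, "wx": -1, "wy": 0, "wz": 0}

```text
time_s: 3.58
tcp_pos: [0.4234, -0.3153, 0.1625]
eef_rot: [-154.4, 89.3, -30.2]
contact_force: [-0.0, -0.7, -0.8]
gripper_width: 0.0878
```

Call:
arm_command:
  plan:
    - {"dx": 0, "dy": 0, "dz": 0, "wx": -1, "wy": 0, "wz": 0}
    - {"dx": 0, "dy": 0, "dz": 0, "wx": -1, "wy": 0, "wz": 0}
    - {"dx": 0, "dy": 0, "dz": 0, "wx": -1, "wy": 0, "wz": 0}
    - {"dx": 0, "dy": 0, "dz": 0, "wx": -1, "wy": 0, "wz": 0}
    - {"dx": 0, "dy": 0, "dz": 0, "wx": -1, "wy": 0, "wz": 0}
    - {"dx": 0, "dy": 0, "dz": 0, "wx": -1, "wy": 0, "wz": 0}
    - {"dx": 0, "dy": 0, "dz": 0, "wx": -1, "wy": 0, "wz": 0}
    - {"dx": 0, "dy": 0, "dz": 0, "wx": -1, "wy": 0, "wz": 0}
    - {"dx": 0, "dy": 0, "dz": 0, "wx": -1, "wy": 0, "wz": 0}
    - {"dx": 0, "dy": 0, "dz": 0, "wx": -1, "wy": 0, "wz": 0}
    - {"dx": 0, "dy": 0, "dz": 0, "wx": -1, "wy": 0, "wz": 0}
    - {"dx": 0, "dy": 0, "dz": 0, "wx": -1, "wy": 0, "wz": 0}
    - {"dx": 0, "dy": 0, "dz": 0, "wx": -1, "wy": 0, "wz": 0}
    - {"dx": 0, "dy": 0, "dz": 0, "wx": -1, "wy": 0, "wz": 0}
    - {"dx": 0, "dy": 0, "dz": 0, "wx": -1, "wy": 0, "wz": 0}
    - {"dx": 0, "dy": 0, "dz": 0, "wx": -1, "wy": 0, "wz": 0}
    - {"dx": 0, "dy": 0, "dz": 0, "wx": -1, "wy": 0, "wz": 0}
    - {"dx": 0, "dy": 0, "dz": 0, "wx": -1, "wy": 0, "wz": 0}

```text
time_s: 5.08
tcp_pos: [0.4247, -0.3159, 0.1659]
eef_rot: [122.5, 88.9, -26.5]
contact_force: [0.6, -0.5, -0.2]
gripper_width: 0.0876
```

```bash
cat >> h.py <<'E'
def st():
    s=r.get_state(); R=toolR(s); print('t',round(s['time_s'],2),'q',s['joints'],'tcp',s['tcp_pos'],'yawz',np.degrees(np.arctan2(R[1,2],R[0,2])),'x',R[:,0],'F',s['contact_force'],'w',s['gripper_width']); return s,R
def snap(n,name,crop=None,k=1):
    p,d=r.capture(n); im=p[:,:,::-1]
    cv2.imwrite(f'pics/{name}_raw.png',im); np.save(f'pics/{name}.npy',d)
    import pickle; pickle.dump(r.camera_model(n),open(f'pics/{name}.pkl','wb'))
    if crop: x,y,w,h=crop; im=im[y:y+h,x:x+w]
    cv2.imwrite(f'pics/{name}.png',cv2.resize(im,None,fx=k,fy=k,interpolation=cv2.INTER_CUBIC))
def spots(n,qs,z):
    for q in qs:
        for o in r.spot_point(n,q): print(q,o['score'],o['centre'],atz(n,*o['centre'],z))
E
python3 - <<'E'
from h import *
st(); snap('wrist','w1')
for q,z in [('hasp_tab',.0035),('rivet',.0035),('jaw_centre',.0035),('upper_tab',.0105)]: spots('wrist',[q],z)
E
```

```text
t 5.08 q [-15.2319   9.6931 -24.365    0.2649 -54.8582 136.0468] tcp [ 0.4247 -0.3159  0.1659] yawz -149.029807273988 x [ 0.0173 -0.0086 -0.9998] F [ 0.5962 -0.5198 -0.1838] w 0.08764519684763193
hasp_tab 0.84 [291.7, 204.5] [ 0.4235 -0.3301  0.0035]
hasp_tab 0.73 [207.9, 64.2] [ 0.5013 -0.1909  0.0035]
hasp_tab 0.69 [288.1, 301.9] [ 0.3265 -0.3845  0.0035]
rivet 0.96 [195.6, 7.6] [ 0.5465 -0.1489  0.0035]
rivet 0.7 [289.4, 129.9] [ 0.4848 -0.2908  0.0035]
jaw_centre 0.23 [238.2, 188.9] [ 0.4106 -0.2769  0.0035]
upper_tab 0.95 [284.8, 303.5] [ 0.3263 -0.3796  0.0105]
upper_tab 0.9 [209.5, 60.6] [ 0.5051 -0.1927  0.0105]
upper_tab 0.58 [239.2, 190.1] [ 0.4118 -0.2783  0.0105]
```

View pics/w1.png

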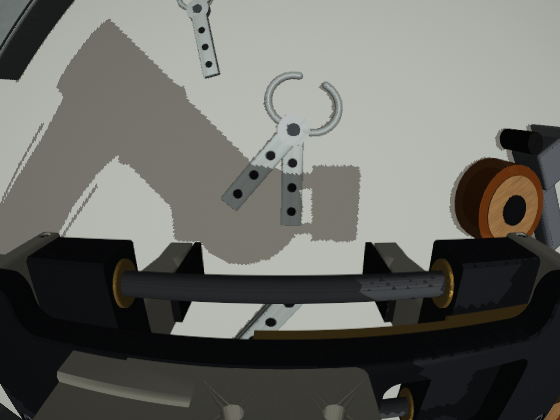

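Run:
```python
from h import *
im=cv2.imread('pics/w1_raw.png'); g=im.max(2)
def cen(u,v,k=6):
    w=np.clip(70-g[v-k:v+k+1,u-k:u+k+1].astype(float),0,None); yy,xx=np.mgrid[v-k:v+k+1,u-k:u+k+1]
    return (w*xx).sum()/w.sum(),(w*yy).sum()/w.sum()
pts=[]
for n,(u,v),z in [('l1',(292,163),.0068),('l2',(292,187),.0068),('l3',(291,211),.0068),('riv',(293,130),.014),('u1',(270,156),.0138),('u2',(254,175),.0138),('u3',(237,194),.0138)]:
    c=cen(u,v); p=atz('wrist',*c,z); pts.append(p[:2]); print(n,c,p)
pts=np.array(pts)
d=pts[0]-pts[2]; print('yaw low',np.degrees(np.arctan2(d[1],d[0])), np.linalg.norm(pts[:3]-pts[3],axis=1))
d=pts[4]-pts[6]; print('yaw up',np.degrees(np.arctan2(d[1],d[0])), np.linalg.norm(pts[4:]-pts[3],axis=1))
cv2.imwrite('pics/w1z.png',cv2.resize(im[60:240,200:380],None,fx=3.3,fy=3.3,interpolation=cv2.INTER_CUBIC))
```

```text
l1 (np.float64(292.18863530507684), np.float64(162.69445738239403)) [ 0.4594 -0.3088  0.0068]
l2 (np.float64(291.4881639722864), np.float64(187.21535796766744)) [ 0.4387 -0.3205  0.0068]
l3 (np.float64(290.9426129426129), np.float64(211.13949938949938)) [ 0.418  -0.3323  0.0068]
riv (np.float64(292.0), np.float64(127.0)) [ 0.4884 -0.291   0.014 ]
u1 (np.float64(270.2750225428314), np.float64(155.28043282236249)) [ 0.4558 -0.2872  0.0138]
u2 (np.float64(253.42586490939044), np.float64(174.50686436024162)) [ 0.4323 -0.2826  0.0138]
u3 (np.float64(237.21148611867176), np.float64(193.36526946107784)) [ 0.4089 -0.2782  0.0138]
yaw low 29.456765206295795 [0.034  0.0577 0.0816]
yaw up -10.878006143240968 [0.0328 0.0567 0.0805]
```

View pics/w1z.png

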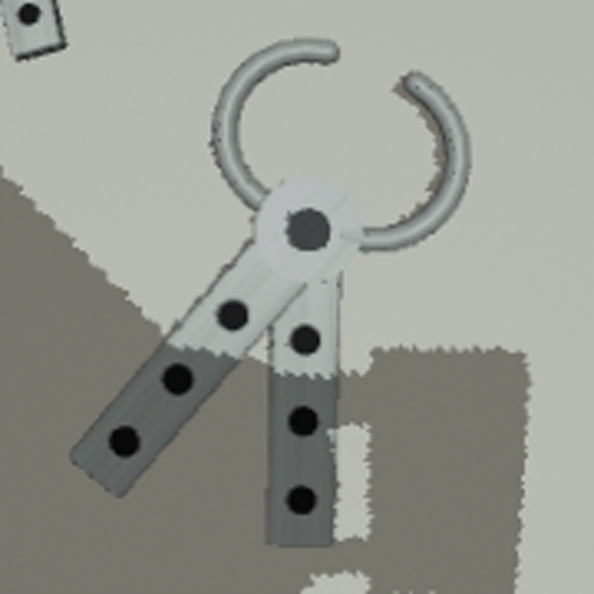

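```bash
cat >> h.py <<'E'
def need(pos,yaw):
    """yaw = tool z yaw deg, tool x down. prints totals in row units"""
    s=r.get_state(); R=toolR(s)
    y=np.radians(yaw); z=np.array([np.cos(y),np.sin(y),0]); x=np.array([0,0,-1.]); T=np.stack([x,np.cross(z,x),z],1)
    rv=Ro.from_matrix(R.T@T).as_rotvec()/0.08
    print('t',round(s['time_s'],2),'tcp',s['tcp_pos'],'F',s['contact_force'],'w',round(s['gripper_width'],4),'shift(rows of 20mm)',R.T@(np.array(pos)-s['tcp_pos'])/0.02,'after turn',T.T@(np.array(pos)-s['tcp_pos'])/0.02,'turn',rv)
E
python3 - <<'E'
from h import *
print(atz('wrist',293.3,129.7,.014))
need([.423,-.3295,.05],209.5)
E
```

```text
[ 0.4868 -0.2933  0.014 ]
t 5.33 tcp [ 0.4247 -0.3158  0.1658] F [-0.1912  0.0474 -0.1619] w 0.0877 shift(rows of 20mm) [5.7948 0.4517 0.4806] after turn [5.7915 0.5522 0.4104] turn [ 0.2331 -0.1313 -0.1989]
```

Call:
arm_command:
  plan:
    - {"dx": 0.5, "dy": 0.3, "dz": 0.2, "wx": 0.23, "wy": -0.13, "wz": -0.2}
    - {"dx": 0.9, "dy": 0.25, "dz": 0.2, "wx": 0, "wy": 0, "wz": 0}
    - {"dx": 1, "dy": 0, "dz": 0, "wx": 0, "wy": 0, "wz": 0}
    - {"dx": 1, "dy": 0, "dz": 0, "wx": 0, "wy": 0, "wz": 0}
    - {"dx": 1, "dy": 0, "dz": 0, "wx": 0, "wy": 0, "wz": 0}
    - {"dx": 1, "dy": 0, "dz": 0, "wx": 0, "wy": 0, "wz": 0}
    - {"dx": 0.3, "dy": 0, "dz": 0, "wx": 0, "wy": 0, "wz": 0}
  fingers: 0.18
  force: 40

```text
time_s: 5.92
tcp_pos: [0.4267, -0.3316, 0.0514]
eef_rot: [130.1, 89.5, -21.3]
contact_force: [-0.7, 0.1, -0.6]
gripper_width: 0.0463
```

Run:
```python
from h import *
need([.423,-.3295,.0125],209.5); snap('wrist','w2')
```

```text
t 5.92 tcp [ 0.4267 -0.3316  0.0514] F [-0.725   0.0543 -0.5567] w 0.0463 shift(rows of 20mm) [ 1.9407 -0.1923  0.1259] after turn [ 1.9426 -0.1815  0.1124] turn [-0.1995 -0.0681 -0.0822]
```

View pics/w2.png

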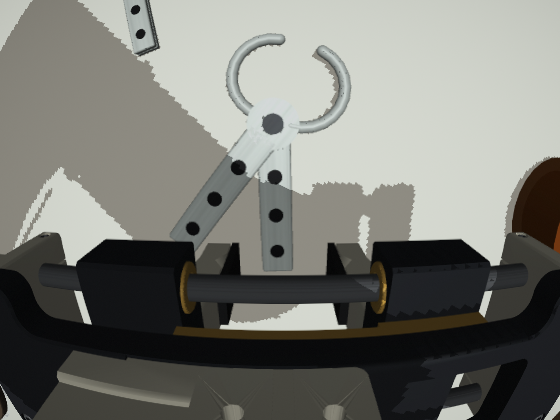

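Run:
```python
from h import *
p=[atz('wrist',u,v,.0068)[:2] for u,v in [(274.5,177),(276,215.5),(277.5,251)]]
rv=atz('wrist',272.5,124,.014)[:2]; print(p,rv); d=p[0]-p[2]; print(np.degrees(np.arctan2(d[1],d[0])),[np.linalg.norm(q-rv) for q in p])
```

```text
[array([ 0.4593, -0.3088]), array([ 0.4386, -0.3209]), array([ 0.4182, -0.333 ])] [ 0.4866 -0.2929]
30.480856070824007 [np.float64(0.031622913653059546), np.float64(0.055607242178829584), np.float64(0.07930138247111866)]
```

Call:
arm_command:
  plan:
    - {"dx": 0.1, "dy": -0.15, "dz": 0.13, "wx": -0.3, "wy": -0.07, "wz": -0.08}
    - {"dx": 0.6, "dy": 0, "dz": 0, "wx": 0, "wy": 0, "wz": 0}
    - {"dx": 0.6, "dy": 0, "dz": 0, "wx": 0, "wy": 0, "wz": 0}

```text
time_s: 6.22
tcp_pos: [0.4251, -0.3312, 0.0285]
eef_rot: [111.2, 89.8, -38.7]
contact_force: [-0.2, 0.2, 0.1]
gripper_width: 0.036
```

Run:
```python
from h import *
need([.4225,-.3302,.0125],210)
```

```text
t 6.22 tcp [ 0.4251 -0.3312  0.0285] F [-0.1641  0.2322  0.0707] w 0.036 shift(rows of 20mm) [ 0.8008 -0.1119  0.0908] after turn [ 0.8013 -0.109   0.09  ] turn [ 0.0303 -0.0163 -0.042 ]
```

Call:
arm_command:
  plan:
    - {"dx": 0.1, "dy": -0.15, "dz": 0.13, "wx": 0, "wy": 0, "wz": -0.04}
    - {"dx": 0.35, "dy": 0, "dz": 0, "wx": 0, "wy": 0, "wz": 0}
    - {"dx": 0.3, "dy": 0, "dz": 0, "wx": 0, "wy": 0, "wz": 0}

```text
time_s: 6.47
tcp_pos: [0.4222, -0.3301, 0.0151]
eef_rot: [146.9, 89.8, -2.8]
contact_force: [0.3, 0.4, -0.7]
gripper_width: 0.0359
```

Run:
```python
from h import *
need([.4225,-.3302,.0125],210)
```

```text
t 6.47 tcp [ 0.4222 -0.3301  0.0151] F [ 0.2957  0.3993 -0.6534] w 0.0359 shift(rows of 20mm) [ 0.128   0.0096 -0.0109] after turn [ 0.128   0.0098 -0.0113] turn [ 0.0507 -0.0349 -0.0226]
```

Call:
arm_command:
  plan:
    - {"dx": 0.13, "dy": 0, "dz": 0, "wx": 0, "wy": -0.03, "wz": 0}

```text
time_s: 6.55
tcp_pos: [0.4223, -0.3302, 0.0125]
eef_rot: [107.8, 89.9, -42.0]
contact_force: [-0.6, -0.8, 0.3]
gripper_width: 0.0361
```

Call:
arm_command:
  plan:
    - {"dx": 0, "dy": 0, "dz": 0, "wx": 0, "wy": 0, "wz": 0}
    - {"dx": 0, "dy": 0, "dz": 0, "wx": 0, "wy": 0, "wz": 0}
    - {"dx": 0, "dy": 0, "dz": 0, "wx": 0, "wy": 0, "wz": 0}
    - {"dx": 0, "dy": 0, "dz": 0, "wx": 0, "wy": 0, "wz": 0}
  fingers: 1
  force: 40

```text
time_s: 6.88
tcp_pos: [0.4227, -0.3303, 0.0131]
eef_rot: [104.7, 89.8, -45.0]
contact_force: [-0.4, -0.4, -1.2]
gripper_width: 0.0187
```

Run:
```python
from h import *
need([.4225,-.3302,.0125],210)
```

```text
t 6.88 tcp [ 0.4227 -0.3303  0.0131] F [-0.3694 -0.3937 -1.1682] w 0.0187 shift(rows of 20mm) [ 0.0312 -0.0089  0.0038] after turn [ 0.0312 -0.0088  0.0039] turn [ 0.0575 -0.0088 -0.0331]
```

Call:
arm_command:
  plan:
    - {"dx": -0.4, "dy": 0, "dz": 0, "wx": 0, "wy": 0, "wz": 0}
    - {"dx": -0.8, "dy": 0, "dz": 0, "wx": 0, "wy": 0, "wz": 0}
    - {"dx": -1, "dy": 0, "dz": 0, "wx": 0, "wy": 0, "wz": 0}
    - {"dx": -1, "dy": 0, "dz": 0, "wx": 0, "wy": 0, "wz": 0}
    - {"dx": -1, "dy": 0, "dz": 0, "wx": 0, "wy": 0, "wz": 0}
    - {"dx": -1, "dy": 0, "dz": 0, "wx": 0, "wy": 0, "wz": 0}
    - {"dx": -1, "dy": 0, "dz": 0, "wx": 0, "wy": 0, "wz": 0}
    - {"dx": -1, "dy": 0, "dz": 0, "wx": 0, "wy": 0, "wz": 0}

```text
time_s: 7.55
tcp_pos: [0.4177, -0.3282, 0.162]
eef_rot: [-46.9, 89.5, 163.3]
contact_force: [0.8, -1.1, -2.1]
gripper_width: 0.0188
```

Run:
```python
from h import *
need([.48,.05,.17],210); snap('wrist','w3')
```

```text
t 7.55 tcp [ 0.4177 -0.3282  0.162 ] F [ 0.7668 -1.1306 -2.0984] w 0.0188 shift(rows of 20mm) [ -0.3751 -14.7783 -12.2025] after turn [ -0.3984 -14.8176 -12.154 ] turn [0.0431 0.0817 0.0869]
```

View pics/w3.png

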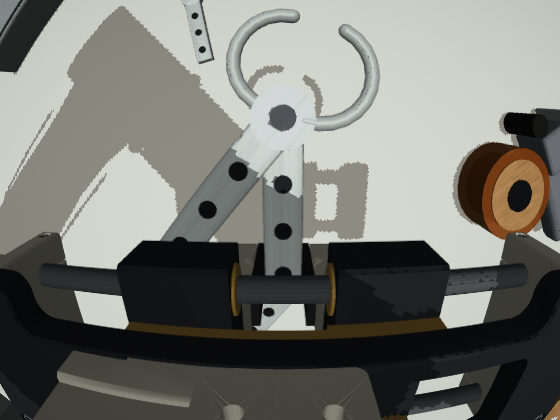

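Run:
```python
from h import *
need([.557,.027,.17],210)
zt=.0625
c=[atz('scene',*p,zt)[:2] for p in [(262,181),(351,156),(395,235),(295,264)]]
print(np.array(c))
for i in range(4):
    d=c[(i+1)%4]-c[i]; print(np.linalg.norm(d),np.degrees(np.arctan2(d[1],d[0])))
print(atz('scene',332.5,217.5,.07), atz('side',238,231,.07))
```

```text
t 7.6 tcp [ 0.4197 -0.3294  0.1666] F [ 2.2317 -0.8697  4.5556] w 0.0191 shift(rows of 20mm) [ -0.2056 -11.9362 -14.9081] after turn [ -0.171  -12.0015 -14.856 ] turn [0.055  0.0436 0.0181]
[[ 0.3973  0.0305]
 [ 0.4807  0.3236]
 [ 0.7786  0.2438]
 [ 0.6864 -0.0498]]
0.3047037613630437 74.12518499471896
0.3083934878207827 -14.998292442646937
0.3077530734373275 -107.42858772621928
0.30001792715175163 164.46541307809028
[0.631  0.1272 0.07  ] [0.6133 0.1358 0.07  ]
```

Call:
arm_command:
  plan:
    - {"dx": 0, "dy": -0.4, "dz": -0.5, "wx": 0.05, "wy": 0.04, "wz": 0.02}
    - {"dx": 0, "dy": -0.78, "dz": -0.97, "wx": 0, "wy": 0, "wz": 0}
    - {"dx": 0, "dy": -0.78, "dz": -0.97, "wx": 0, "wy": 0, "wz": 0}
    - {"dx": 0, "dy": -0.78, "dz": -0.97, "wx": 0, "wy": 0, "wz": 0}
    - {"dx": 0, "dy": -0.78, "dz": -0.97, "wx": 0, "wy": 0, "wz": 0}
    - {"dx": 0, "dy": -0.78, "dz": -0.97, "wx": 0, "wy": 0, "wz": 0}
    - {"dx": 0, "dy": -0.78, "dz": -0.97, "wx": 0, "wy": 0, "wz": 0}
    - {"dx": 0, "dy": -0.78, "dz": -0.97, "wx": 0, "wy": 0, "wz": 0}
    - {"dx": 0, "dy": -0.78, "dz": -0.97, "wx": 0, "wy": 0, "wz": 0}
    - {"dx": 0, "dy": -0.78, "dz": -0.97, "wx": 0, "wy": 0, "wz": 0}
    - {"dx": 0, "dy": -0.78, "dz": -0.97, "wx": 0, "wy": 0, "wz": 0}
    - {"dx": 0, "dy": -0.78, "dz": -0.97, "wx": 0, "wy": 0, "wz": 0}
    - {"dx": 0, "dy": -0.78, "dz": -0.97, "wx": 0, "wy": 0, "wz": 0}
    - {"dx": 0, "dy": -0.78, "dz": -0.97, "wx": 0, "wy": 0, "wz": 0}
    - {"dx": 0, "dy": -0.78, "dz": -0.97, "wx": 0, "wy": 0, "wz": 0}
    - {"dx": 0, "dy": -0.4, "dz": -0.5, "wx": 0, "wy": 0, "wz": 0}

```text
time_s: 8.93
tcp_pos: [0.5564, 0.0328, 0.1784]
eef_rot: [147.3, 89.5, -3.0]
contact_force: [0.7, 1.0, -1.9]
gripper_width: 0.0188
```

Run:
```python
from h import *
st();need([.557,.027,.17],210); snap('wrist','w4')
spots('wrist',['lock_hole','hole_wall'],.075)
```

```text
t 8.93 q [ 23.6623  11.936  -19.6413   0.2684 -57.9705  95.8228] tcp [0.5564 0.0328 0.1784] yawz -150.3724185301994 x [ 0.0088 -0.0005 -1.    ] F [ 0.7403  0.9566 -1.9175] w 0.018803987730078287
t 8.93 tcp [0.5564 0.0328 0.1784] F [ 0.7403  0.9566 -1.9175] w 0.0188 shift(rows of 20mm) [0.4188 0.2656 0.1186] after turn [0.4184 0.2669 0.1172] turn [-0.0815 -0.0928 -0.0599]
lock_hole 0.95 [192.5, 107.0] [0.5961 0.1348 0.075 ]
hole_wall 0.85 [181.6, 112.2] [0.5878 0.1397 0.075 ]
```

View pics/w4.png

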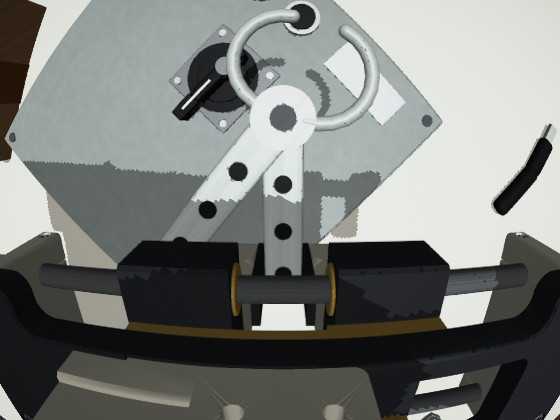

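Run:
```python
from h import *
im=cv2.imread('pics/w4_raw.png'); cv2.imwrite('pics/w4z.png',cv2.resize(im[20:140,160:290],None,fx=5,fy=5,interpolation=cv2.INTER_CUBIC))
d=np.load('pics/w4.npy'); import pickle; m=pickle.load(open('pics/w4.pkl','rb'))
def P(u,v):
    c,dd=ray('wrist',u,v,m); zc=m['R'][2]@dd; return c+dd*d[v,u]/zc
for nm,u,v in [('top',150,140),('top',300,70),('plate',230,45),('disc',205,60),('disc2',240,90),('nose',184,110),('nose',190,105),('line',200,96),('grip',208,85),('grip',235,60)]: print(nm,P(u,v))
```

```text
top [0.5536 0.162  0.0593]
top [0.6641 0.0779 0.0592]
plate [0.641  0.1101 0.1693]
disc [0.6346 0.1487 0.0652]
disc2 [0.6238 0.0945 0.1708]
nose [0.593  0.1386 0.0851]
nose [0.5985 0.136  0.0857]
line [0.6079 0.1325 0.0853]
grip [0.6179 0.1311 0.0849]
grip [0.6355 0.1041 0.1699]
```

View pics/w4z.png

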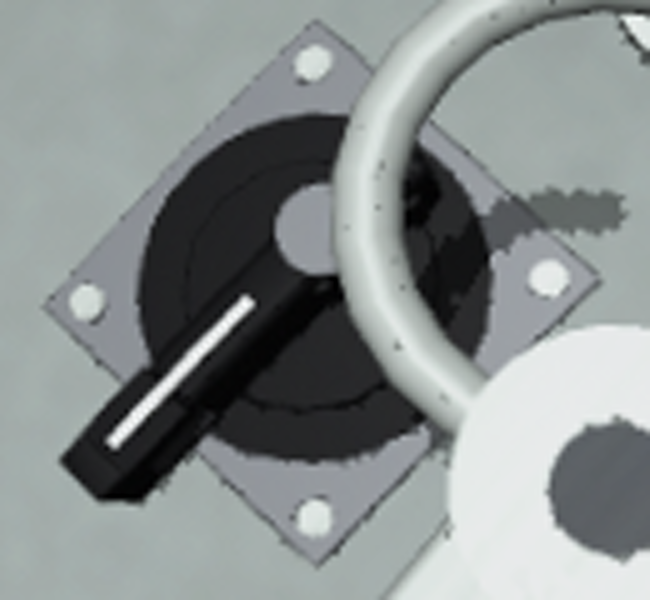

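Run:
```python
from h import *
import pickle; m=pickle.load(open('pics/w4.pkl','rb'))
z=.0593
g=lambda u,v,zz: atz('wrist',160+u/5,20+v/5,zz,m)[:2]
a,b=g(110,443,z+.026),g(250,300,z+.026); print(a,b)
dd=a-b; print('yaw x_h',np.degrees(np.arctan2(dd[1],dd[0])),np.linalg.norm(dd))
u=dd/np.linalg.norm(dd)
c=g(315,228,z+.026); print('cap',c)
sc=[g(313,63,z+.003),g(87,302,z+.003),g(314,518,z+.003),g(549,278,z+.003)]
pc=np.mean(sc,0); print('plate ctr',pc, 'sides',[np.degrees(np.arctan2(*(sc[i]-sc[i-1])[::-1])) for i in range(4)])
for nm,p in dict(a=a,b=b,cap=c).items():
    w=p-pc; print(nm,'along',w@u,'lat',u[0]*w[1]-u[1]*w[0])
for q in [(62,460),(95,498),(145,500)]:
    w=g(*q,z+.026)-pc; print(q,'along',w@u,'lat',u[0]*w[1]-u[1]*w[0])
print('H by plate',pc+u*.032, 'net', atz('wrist',192.5,107.0,z+.0125,m)[:2], atz('wrist',181.6,112.2,z+.0125,m)[:2])
R=toolR(); s=r.get_state()
rv=atz('wrist',283.5,118,s['tcp_pos'][2]+.0011,m); print('rivet in tool',R.T@(rv-s['tcp_pos']), R.T@np.array([0,0,1]))
```

```text
[0.5933 0.1405] [0.6219 0.1315]
yaw x_h 162.60567332404113 0.029962049018428503
cap [0.6358 0.1282]
plate ctr [0.6286 0.1294] sides [np.float64(74.99246815183557), np.float64(164.88982914835955), np.float64(-105.26021946362665), np.float64(-15.204208702940283)]
a along 0.03699919458702458 lat -3.4005714761996264e-05
b along 0.007037145568596077 lat -3.40057147619967e-05
cap along -0.007232779752300164 lat -0.0010299267833006338
(62, 460) along 0.04412348141789364 lat -0.003784986574353272
(95, 498) along 0.04450619789205129 lat 0.004219696172240524
(145, 500) along 0.03918848810725193 lat 0.01016372768511755
H by plate [0.598 0.139] net [0.5967 0.1372] [0.589  0.1434]
rivet in tool [-0.0006 -0.0009 -0.0769] [-1.      0.0046 -0.0063]
```

Run:
```python
from h import *
import pickle
for n,pts in [('w1',[(400,60),(140,30),(120,210),(410,180)]),('w4',[(283,118),(260,100),(283,160),(283,200),(252,125),(235,60),(376,60),(300,15),(150,140),(100,120),(420,150),(500,60),(60,80),(184,110),(190,104)])]:
    d=np.load(f'pics/{n}.npy'); m=pickle.load(open(f'pics/{n}.pkl','rb'))
    for u,v in pts:
        c,dd=ray('wrist',u,v,m); print(n,u,v,c+dd*d[v,u]/(m['R'][2]@dd))
need([.4371,.1158,.105],204)
```

```text
w1 400 60 [ 0.6059 -0.3458 -0.0007]
w1 140 30 [ 0.5002 -0.1042 -0.0007]
w1 120 210 [ 0.3219 -0.1749 -0.0009]
w1 410 180 [ 0.5089 -0.4226 -0.0006]
w4 283 118 [0.6219 0.0703 0.178 ]
w4 260 100 [0.6239 0.0833 0.1778]
w4 283 160 [0.6045 0.0603 0.1704]
w4 283 200 [0.5876 0.0507 0.1715]
w4 252 125 [0.6123 0.0809 0.1779]
w4 235 60 [0.6355 0.1041 0.1699]
w4 376 60 [0.6684 0.047  0.1756]
w4 300 15 [0.7031 0.1005 0.0674]
w4 150 140 [0.5536 0.162  0.0593]
w4 100 120 [0.5473 0.2165 0.0591]
w4 420 150 [ 0.6707 -0.0707 -0.0007]
w4 500 60 [ 0.8226 -0.1068 -0.001 ]
w4 60 80 [0.562  0.2799 0.0581]
w4 184 110 [0.593  0.1386 0.0851]
w4 190 104 [0.5991 0.1365 0.0851]
t 9.08 tcp [0.5555 0.0313 0.1779] F [-0.2259  0.3176 -2.1573] w 0.019 shift(rows of 20mm) [ 3.597  -6.6189  3.0791] after turn [ 3.6468 -6.2695  3.6911] turn [ 1.2318 -0.0813 -0.0537]
```

Call:
arm_command:
  plan:
    - {"dx": 0, "dy": 0, "dz": 0, "wx": 0.7, "wy": -0.08, "wz": -0.05}
    - {"dx": 0, "dy": -0.4, "dz": 0.2, "wx": 0.5, "wy": 0, "wz": 0}
    - {"dx": 0, "dy": -0.95, "dz": 0.57, "wx": 0, "wy": 0, "wz": 0}
    - {"dx": 0, "dy": -0.95, "dz": 0.57, "wx": 0, "wy": 0, "wz": 0}
    - {"dx": 0, "dy": -0.95, "dz": 0.57, "wx": 0, "wy": 0, "wz": 0}
    - {"dx": 0, "dy": -0.95, "dz": 0.57, "wx": 0, "wy": 0, "wz": 0}
    - {"dx": 0, "dy": -0.95, "dz": 0.57, "wx": 0, "wy": 0, "wz": 0}
    - {"dx": 0.3, "dy": -0.95, "dz": 0.57, "wx": 0, "wy": 0, "wz": 0}
    - {"dx": 0.6, "dy": -0.2, "dz": 0, "wx": 0, "wy": 0, "wz": 0}
    - {"dx": 0.6, "dy": 0, "dz": 0, "wx": 0, "wy": 0, "wz": 0}

```text
time_s: 9.92
tcp_pos: [0.4293, 0.1091, 0.1495]
eef_rot: [-61.8, 89.9, 141.4]
contact_force: [1.5, 0.6, -1.6]
gripper_width: 0.0189
```

Run:
```python
from h import *
need([.4371,.1158,.0825],204)
```

```text
t 9.92 tcp [0.4293 0.1091 0.1495] F [ 1.5023  0.5994 -1.5775] w 0.0189 shift(rows of 20mm) [ 3.3481 -0.1526 -0.4918] after turn [ 3.3482 -0.1496 -0.4919] turn [-0.1734  0.0076  0.0144]
```

Call:
arm_command:
  plan:
    - {"dx": 0.5, "dy": -0.15, "dz": -0.25, "wx": -0.17, "wy": 0, "wz": 0}
    - {"dx": 0.8, "dy": 0, "dz": -0.25, "wx": 0, "wy": 0, "wz": 0}
    - {"dx": 0.8, "dy": 0, "dz": 0, "wx": 0, "wy": 0, "wz": 0}
    - {"dx": 0.6, "dy": 0, "dz": 0, "wx": 0, "wy": 0, "wz": 0}
    - {"dx": 0.2, "dy": 0, "dz": 0, "wx": 0, "wy": 0, "wz": 0}

```text
time_s: 10.33
tcp_pos: [0.4345, 0.1109, 0.0902]
eef_rot: [-103.8, 89.9, 100.1]
contact_force: [-0.9, 0.2, -1.2]
gripper_width: 0.0192
```

Run:
```python
from h import *
need([.4371,.1158,.0825],204); snap('wrist','w5')
```

```text
t 10.33 tcp [0.4345 0.1109 0.0902] F [-0.8616  0.2169 -1.2062] w 0.0192 shift(rows of 20mm) [ 0.3846 -0.1718 -0.2186] after turn [ 0.3841 -0.172  -0.2193] turn [-0.0354 -0.0068  0.0275]
```

View pics/w5.png

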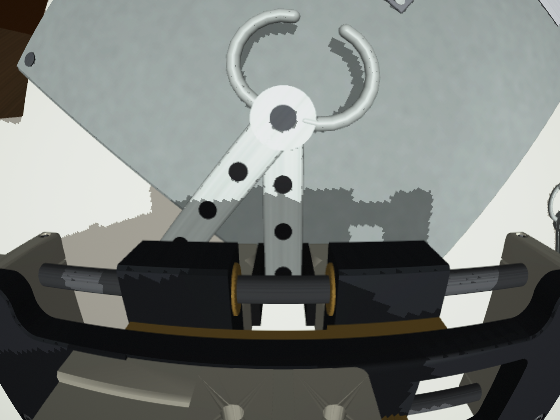

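Call:
arm_command:
  plan:
    - {"dx": 0.2, "dy": -0.17, "dz": -0.22, "wx": -0.04, "wy": 0, "wz": 0.03}
    - {"dx": 0.2, "dy": 0, "dz": 0, "wx": 0, "wy": 0, "wz": 0}

```text
time_s: 10.55
tcp_pos: [0.4377, 0.115, 0.0831]
eef_rot: [161.1, 89.9, 5.0]
contact_force: [-0.1, 0.6, -1.8]
gripper_width: 0.0191
```

Run:
```python
from h import *
need([.4371,.1158,.0825],204);need([.48,.1027,.0825],204)
```

```text
t 10.55 tcp [0.4377 0.115  0.0831] F [-0.0777  0.574  -1.8492] w 0.0191 shift(rows of 20mm) [ 0.0298 -0.0465  0.0123] after turn [ 0.0298 -0.0465  0.0122] turn [-0.011  -0.0189 -0.0065]
t 10.55 tcp [0.4377 0.115  0.0831] F [-0.0777  0.574  -1.8492] w 0.0191 shift(rows of 20mm) [ 0.0331  1.4228 -1.6821] after turn [ 0.0298  1.4243 -1.6809] turn [-0.011  -0.0189 -0.0065]
```

Call:
arm_command:
  plan:
    - {"dx": 0.02, "dy": 0.2, "dz": -0.24, "wx": 0, "wy": 0, "wz": 0}
    - {"dx": 0, "dy": 0.2, "dz": -0.24, "wx": 0, "wy": 0, "wz": 0}
    - {"dx": 0, "dy": 0.2, "dz": -0.24, "wx": 0, "wy": 0, "wz": 0}
    - {"dx": 0, "dy": 0.2, "dz": -0.24, "wx": 0, "wy": 0, "wz": 0}

```text
time_s: 10.88
tcp_pos: [0.4639, 0.1082, 0.0839]
eef_rot: [175.4, 89.8, 19.4]
contact_force: [-0.2, -0.5, -1.0]
gripper_width: 0.0189
```

Run:
```python
from h import *
need([.48,.1027,.0825],204); snap('wrist','w6',(200,0,250,180),3)
snap('side','s6',(200,190,90,70),8)
snap('scene','c6',(290,170,80,60),8)
```

```text
t 10.88 tcp [0.4639 0.1082 0.0839] F [-0.1945 -0.4596 -1.0279] w 0.0189 shift(rows of 20mm) [ 0.0707  0.5775 -0.6238] after turn [ 0.0685  0.577  -0.6245] turn [ 0.0103 -0.0422 -0.0034]
```

View pics/w6.png

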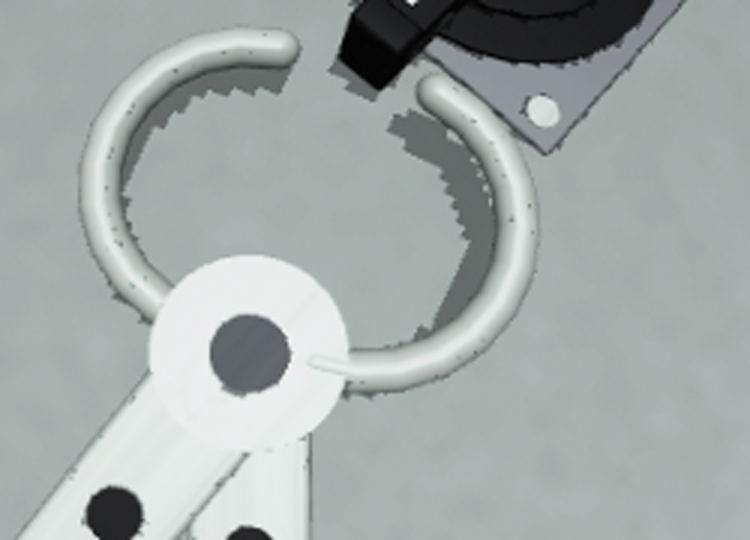

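View pics/s6.png

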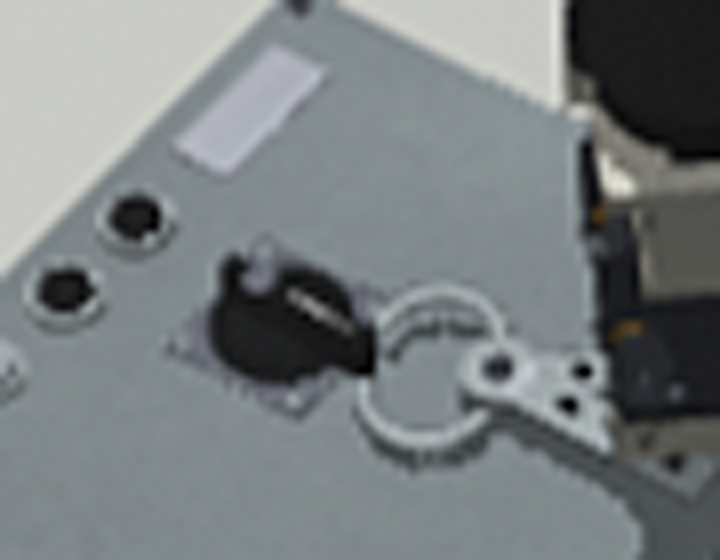

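View pics/c6.png

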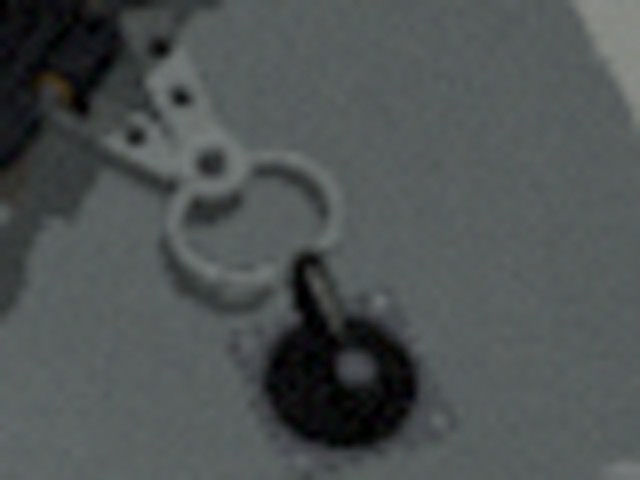

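```bash
cat >> h.py <<'E'
import pickle
HZ=.0725; HX=np.array([.598,.139]); UY=163.
def nf(p,H=None):
    u=np.array([np.cos(np.radians(UY)),np.sin(np.radians(UY))]); w=np.array(p)[:2]-HX
    return np.array([w@u, u[0]*w[1]-u[1]*w[0]])*1000   # mm along x_h, along y_h
E
python3 - <<'E'
from h import *
m=pickle.load(open('pics/w6.pkl','rb')); tz=r.get_state()['tcp_pos'][2]; print(tz)
g=lambda u,v,z: nf(atz('wrist',200+u/3,v/3,z,m))
zj=tz-.010
print('low tip ctr',g(284,47,zj),'end',g(298,48,zj)); print('up tip',g(437,95,zj+.007),'end',g(427,77,zj+.007))
print('nose top end',g(352,12,.086),g(340,58,HZ-.0115), g(380,90,HZ-.0115))
print('rivet',g(250,353,zj+.0105), 'C pred')
print('low jaw left',g(97,190,zj))
d=np.load('pics/w6.npy')
for u,v in [(283,47),(97,190),(437,95),(250,353),(362,70)]:
    U,V=int(200+u/3),int(v/3); c,dd=ray('wrist',U,V,m); p=c+dd*d[V,U]/(m['R'][2]@dd); print(p,p[2]-tz)
E
```

```text
0.08349212894195535
low tip ctr [19.5891 -9.7664] end [18.2241 -7.988 ]
up tip [11.3535 13.9279] end [10.1508 10.8649]
nose top end [11.7193 -3.7973] [11.2468 -3.6109] [11.0734  5.379 ]
rivet [61.6426 19.6343] C pred
low jaw left [ 57.2065 -16.4908]
[0.5821 0.1544 0.0742] -0.009256818625640234
[0.5481 0.1714 0.0749] -0.008604425810733785
[0.5824 0.1295 0.0829] -0.0006170756716333825
[0.5335 0.1385 0.0839] 0.00035876564846049064
[0.5861 0.1417 0.0666] -0.016867012361409583
```

```bash
sed -i 's/HX=np.array(\[.598,.139\])/HX=np.array([.5993,.1381])/' h.py
python3 - <<'E'
from h import *
need([.4813,.1018,.0832],204)
E
```

```text
t 11.03 tcp [0.4634 0.108  0.0835] F [ 0.059   0.4154 -1.8554] w 0.0192 shift(rows of 20mm) [ 0.0167  0.6447 -0.6904] after turn [ 0.0146  0.645  -0.6901] turn [-0.0057 -0.0338 -0.0039]
```

Call:
arm_command:
  plan:
    - {"dx": 0, "dy": 0.17, "dz": -0.18, "wx": 0, "wy": -0.03, "wz": 0}
    - {"dx": 0, "dy": 0.16, "dz": -0.17, "wx": 0, "wy": 0, "wz": 0}
    - {"dx": 0, "dy": 0.16, "dz": -0.17, "wx": 0, "wy": 0, "wz": 0}
    - {"dx": 0, "dy": 0.16, "dz": -0.17, "wx": 0, "wy": 0, "wz": 0}

```text
time_s: 11.37
tcp_pos: [0.4819, 0.1011, 0.0836]
eef_rot: [8.7, 90.0, -147.3]
contact_force: [0.7, -0.5, -1.8]
gripper_width: 0.0191
```

```bash
cat >> h.py <<'E'
def jawpix(name):
    pass
E
python3 - <<'E'
from h import *
need([.4813,.1018,.0832],204); snap('wrist','w7',(200,0,250,180),3)
E
```

```text
t 11.37 tcp [0.4819 0.1011 0.0836] F [ 0.6545 -0.4616 -1.7907] w 0.0191 shift(rows of 20mm) [ 0.0214 -0.0449  0.0109] after turn [ 0.0214 -0.0449  0.0109] turn [-0.0015  0.005  -0.0008]
```

View pics/w7.png

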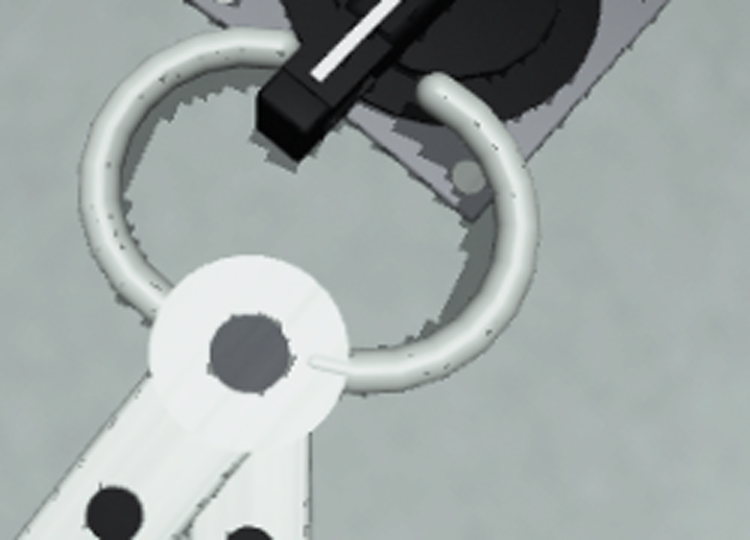

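Run:
```python
from h import *
m=pickle.load(open('pics/w7.pkl','rb')); tz=r.get_state()['tcp_pos'][2]
g=lambda u,v,z: nf(atz('wrist',200+u/3,v/3,z,m))
zj=tz-.0105
print('line end',g(315,78,.086),'other pt',g(388,5,.086),'bot',g(260,128,.061),g(297,160,.061),'top',g(258,90,.086),g(306,130,.086))
print('low tip end',g(298,48,zj),'low jaw left outer',g(80,190,zj),'rivet',g(250,353,zj+.0105))
R=toolR();s=r.get_state()
for p in [(298,48,zj),(80,190,zj),(240,30,zj),(250,353,zj+.0105)]:
    X=atz('wrist',200+p[0]/3,p[1]/3,p[2],m); print(R.T@(X-s['tcp_pos'])*1000)
```

```text
line end [6.4073 0.7189] other pt [-10.1811   0.8039] bot [13.1    -3.7261] [13.3039  4.7826] top [13.3943 -4.2217] [13.5024  5.0957]
low tip end [ 0.8593 -6.5107] low jaw left outer [ 41.4096 -17.2096] rivet [44.1329 20.957 ]
[  10.5104    8.1286 -125.1705]
[  10.4995  -26.5494 -101.586 ]
[  10.5081   -1.1074 -128.3028]
[  0.005    0.4714 -74.4918]
```

```bash
cat >> h.py <<'E'
LC=.1025
def swing(phi,along=.024,lat=.0005,z=.0832):
    u=np.radians(UY); U=np.array([np.cos(u),np.sin(u)]); V=np.array([-np.sin(u),np.cos(u)])
    C=HX+along*U+lat*V; psi=UY-180-phi; p=np.radians(psi)
    need([*(C-LC*np.array([np.cos(p),np.sin(p)])),z],psi+180)
E
python3 - <<'E'
from h import *
swing(-41)
E
```

```text
t 11.42 tcp [0.4827 0.1011 0.0837] F [ 0.9181  0.5985 -1.1736] w 0.019 shift(rows of 20mm) [ 0.0236 -0.088  -0.0304] after turn [ 0.0236 -0.088  -0.0304] turn [ 0.     -0.0008 -0.0034]
```

Call:
arm_command:
  plan:
    - {"dx": 0.02, "dy": -0.06, "dz": -0.03, "wx": 0.1, "wy": 0, "wz": 0}
    - {"dx": 0, "dy": -0.21, "dz": 0, "wx": 0.5, "wy": 0, "wz": 0}
    - {"dx": 0, "dy": -0.21, "dz": 0, "wx": 0.5, "wy": 0, "wz": 0}
    - {"dx": 0, "dy": -0.21, "dz": 0, "wx": 0.5, "wy": 0, "wz": 0}

```text
time_s: 11.75
tcp_pos: [0.4786, 0.1137, 0.0827]
eef_rot: [30.4, 89.9, -133.4]
contact_force: [0.1, -0.0, -2.0]
gripper_width: 0.019
```

Run:
```python
from h import *
swing(-33); snap('wrist','w8',(200,0,250,180),3)
```

```text
t 11.75 tcp [0.4786 0.1137 0.0827] F [ 0.1471 -0.003  -1.9907] w 0.019 shift(rows of 20mm) [-0.0229 -0.1413  0.0064] after turn [-0.0228 -0.1413  0.0069] turn [ 0.052   0.0095 -0.0056]
```

View pics/w8.png

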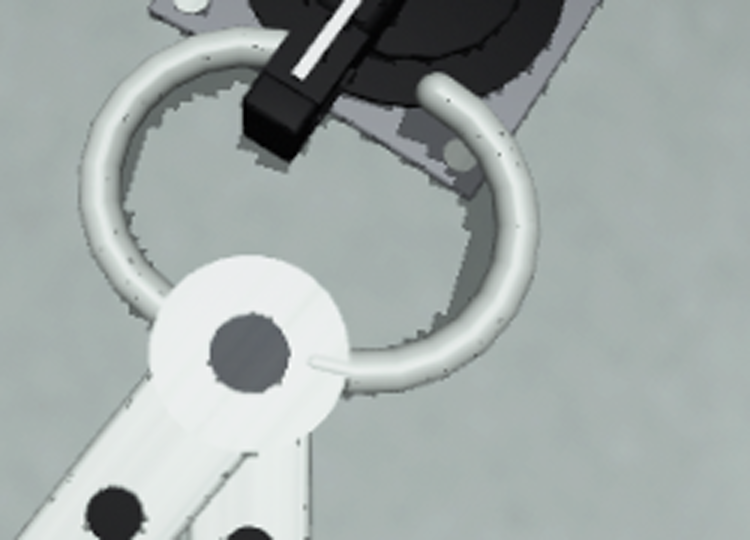

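Call:
arm_command:
  plan:
    - {"dx": -0.02, "dy": -0.14, "dz": 0, "wx": 0.05, "wy": 0, "wz": 0}
    - {"dx": 0, "dy": -0.21, "dz": 0, "wx": 0.5, "wy": 0, "wz": 0}
    - {"dx": 0, "dy": -0.21, "dz": 0, "wx": 0.5, "wy": 0, "wz": 0}
    - {"dx": 0, "dy": -0.21, "dz": 0, "wx": 0.5, "wy": 0, "wz": 0}

```text
time_s: 12.13
tcp_pos: [0.4743, 0.1296, 0.0831]
eef_rot: [27.4, 89.9, -143.7]
contact_force: [0.9, -0.1, -1.0]
gripper_width: 0.0188
```

Run:
```python
from h import *
swing(-26); snap('wrist','w9',(200,0,250,180),3)
```

```text
t 12.13 tcp [0.4743 0.1296 0.0831] F [ 0.9063 -0.1487 -0.9552] w 0.0188 shift(rows of 20mm) [-0.0036  0.054  -0.0265] after turn [-0.0036  0.054  -0.0264] turn [-0.015   0.0117 -0.0061]
```

View pics/w9.png

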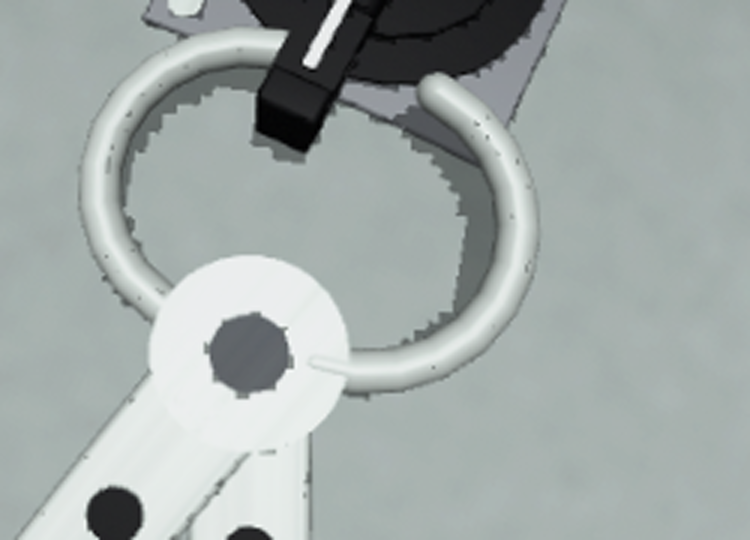

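Call:
arm_command:
  plan:
    - {"dx": 0, "dy": 0.05, "dz": -0.03, "wx": 0, "wy": 0, "wz": 0}
    - {"dx": 0, "dy": -0.2, "dz": 0, "wx": 0.5, "wy": 0, "wz": 0}
    - {"dx": 0, "dy": -0.2, "dz": 0, "wx": 0.5, "wy": 0, "wz": 0}
    - {"dx": 0, "dy": -0.2, "dz": 0, "wx": 0.5, "wy": 0, "wz": 0}
    - {"dx": 0, "dy": -0.2, "dz": 0, "wx": 0.5, "wy": 0, "wz": 0}

```text
time_s: 12.6
tcp_pos: [0.4734, 0.1447, 0.0832]
eef_rot: [32.8, 89.9, -147.4]
contact_force: [0.3, -0.1, -1.8]
gripper_width: 0.0191
```

Run:
```python
from h import *
swing(-17); snap('wrist','w10',(200,0,250,180),3)
```

```text
t 12.6 tcp [0.4734 0.1447 0.0832] F [ 0.3375 -0.1154 -1.762 ] w 0.0191 shift(rows of 20mm) [ 0.0005  0.0038 -0.0147] after turn [ 0.0005  0.0038 -0.0147] turn [-0.0372  0.0119 -0.0076]
```

View pics/w10.png

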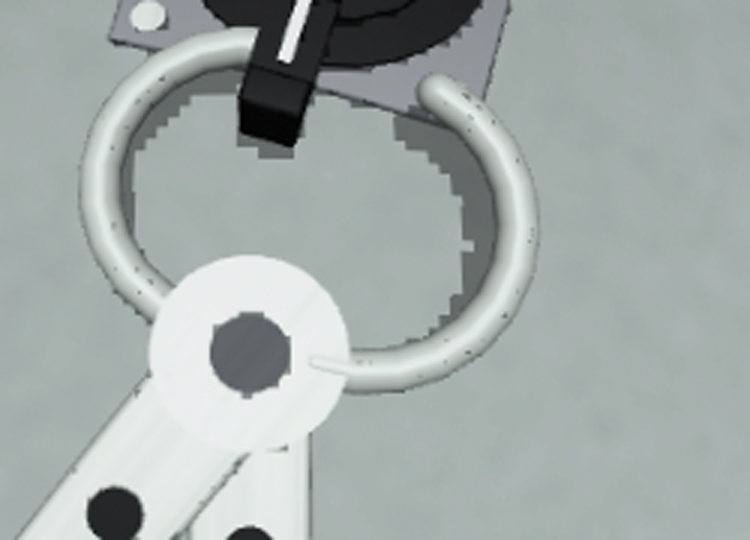

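Call:
arm_command:
  plan:
    - {"dx": 0, "dy": -0.2, "dz": -0.02, "wx": 0.47, "wy": 0, "wz": 0}
    - {"dx": 0, "dy": -0.2, "dz": 0, "wx": 0.5, "wy": 0, "wz": 0}
    - {"dx": 0, "dy": -0.2, "dz": 0, "wx": 0.5, "wy": 0, "wz": 0}
    - {"dx": 0, "dy": -0.2, "dz": 0, "wx": 0.5, "wy": 0, "wz": 0}
    - {"dx": 0, "dy": -0.2, "dz": 0, "wx": 0.5, "wy": 0, "wz": 0}
    - {"dx": 0, "dy": -0.2, "dz": 0, "wx": 0.5, "wy": 0, "wz": 0}

```text
time_s: 13.15
tcp_pos: [0.4764, 0.168, 0.0832]
eef_rot: [40.1, 89.9, -153.5]
contact_force: [-0.4, -0.0, -2.3]
gripper_width: 0.019
```

Run:
```python
from h import *
swing(-3); snap('wrist','w11',(200,0,250,180),3)
```

```text
t 13.15 tcp [0.4764 0.168  0.0832] F [-0.4037 -0.0409 -2.2949] w 0.019 shift(rows of 20mm) [-0.0011 -0.0719  0.0013] after turn [-0.0011 -0.0719  0.0018] turn [ 0.0783  0.0134 -0.0114]
```

View pics/w11.png

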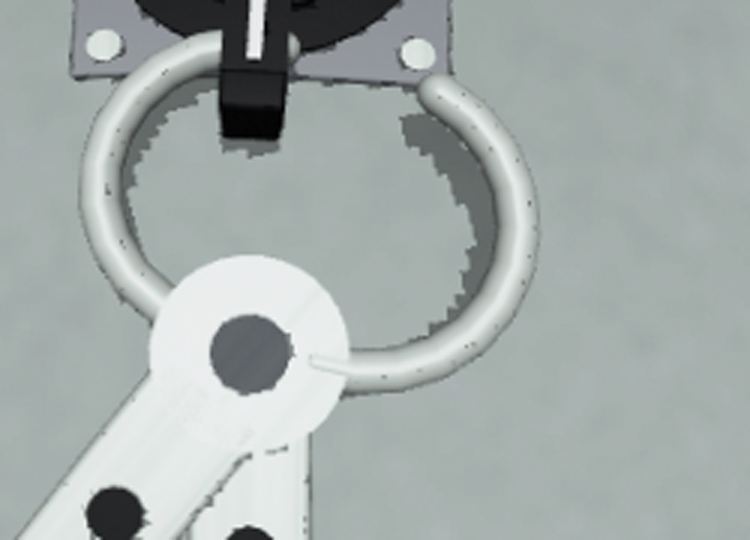

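Call:
arm_command:
  plan:
    - {"dx": 0, "dy": -0.27, "dz": 0, "wx": 0.6, "wy": 0.01, "wz": -0.01}
    - {"dx": 0, "dy": -0.25, "dz": -0.01, "wx": 0.6, "wy": 0, "wz": 0}
    - {"dx": 0, "dy": -0.25, "dz": -0.01, "wx": 0.6, "wy": 0, "wz": 0}
    - {"dx": 0, "dy": -0.25, "dz": -0.01, "wx": 0.6, "wy": 0, "wz": 0}
    - {"dx": 0, "dy": -0.25, "dz": -0.01, "wx": 0.6, "wy": 0, "wz": 0}
    - {"dx": 0, "dy": -0.25, "dz": -0.01, "wx": 0.6, "wy": 0, "wz": 0}
    - {"dx": 0, "dy": -0.25, "dz": -0.01, "wx": 0.6, "wy": 0, "wz": 0}

```text
time_s: 13.78
tcp_pos: [0.491, 0.1993, 0.083]
eef_rot: [47.6, 89.9, -165.1]
contact_force: [0.8, -0.6, -1.2]
gripper_width: 0.0187
```

Run:
```python
from h import *
swing(16)
```

```text
t 13.78 tcp [0.491  0.1993 0.083 ] F [ 0.8082 -0.5622 -1.2346] w 0.0187 shift(rows of 20mm) [-0.0118 -0.0279  0.063 ] after turn [-0.0119 -0.0275  0.0632] turn [ 0.0773  0.0083 -0.0091]
```

Call:
arm_command:
  plan:
    - {"dx": -0.01, "dy": -0.27, "dz": 0.05, "wx": 0.68, "wy": 0.01, "wz": -0.01}
    - {"dx": 0, "dy": -0.25, "dz": -0.005, "wx": 0.6, "wy": 0, "wz": 0}
    - {"dx": 0, "dy": -0.25, "dz": -0.005, "wx": 0.6, "wy": 0, "wz": 0}
    - {"dx": 0, "dy": -0.25, "dz": -0.005, "wx": 0.6, "wy": 0, "wz": 0}
    - {"dx": 0, "dy": -0.25, "dz": -0.005, "wx": 0.6, "wy": 0, "wz": 0}
    - {"dx": 0, "dy": -0.25, "dz": -0.005, "wx": 0.6, "wy": 0, "wz": 0}
    - {"dx": 0, "dy": -0.25, "dz": -0.005, "wx": 0.6, "wy": 0, "wz": 0}

```text
time_s: 14.37
tcp_pos: [0.5142, 0.2259, 0.0826]
eef_rot: [4.4, 89.9, 132.4]
contact_force: [-0.1, -0.4, -1.3]
gripper_width: 0.019
```

Run:
```python
from h import *
swing(35); snap('wrist','w12',(150,0,300,180),2.5)
```

```text
t 14.37 tcp [0.5142 0.2259 0.0826] F [-0.1364 -0.4093 -1.3419] w 0.019 shift(rows of 20mm) [-0.0308  0.0582  0.0171] after turn [-0.0309  0.0582  0.0171] turn [-0.0024  0.0214 -0.0016]
```

View pics/w12.png

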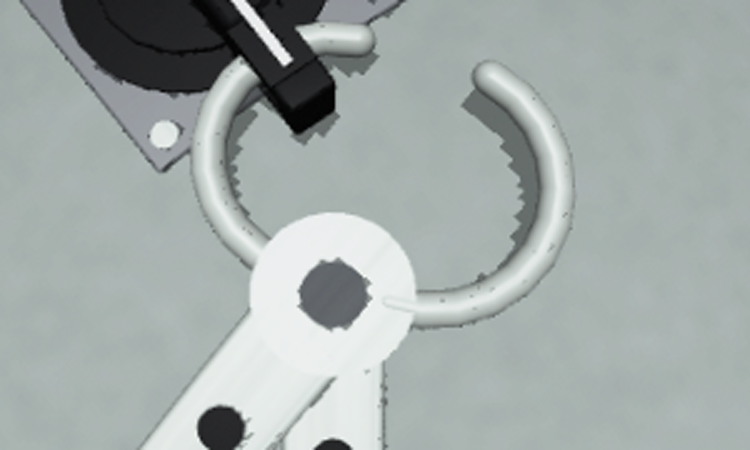

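Call:
arm_command:
  plan:
    - {"dx": -0.03, "dy": -0.19, "dz": 0.02, "wx": 0.6, "wy": 0.02, "wz": 0}
    - {"dx": 0, "dy": -0.25, "dz": -0.005, "wx": 0.6, "wy": 0, "wz": 0}
    - {"dx": 0, "dy": -0.25, "dz": -0.005, "wx": 0.6, "wy": 0, "wz": 0}
    - {"dx": 0, "dy": -0.25, "dz": -0.005, "wx": 0.6, "wy": 0, "wz": 0}
    - {"dx": 0, "dy": -0.25, "dz": -0.005, "wx": 0.6, "wy": 0, "wz": 0}
    - {"dx": 0, "dy": -0.25, "dz": -0.005, "wx": 0.6, "wy": 0, "wz": 0}
    - {"dx": 0, "dy": -0.25, "dz": -0.005, "wx": 0.6, "wy": 0, "wz": 0}

```text
time_s: 15.0
tcp_pos: [0.5439, 0.2412, 0.0824]
eef_rot: [66.3, 89.9, 175.5]
contact_force: [-1.6, 2.7, -2.2]
gripper_width: 0.0188
```

Run:
```python
from h import *
swing(54)
```

```text
t 15.0 tcp [0.5439 0.2412 0.0824] F [-1.6473  2.6612 -2.1948] w 0.0188 shift(rows of 20mm) [-0.0404  0.0428  0.0325] after turn [-0.0405  0.0429  0.0323] turn [ 0.042   0.009  -0.0206]
```

Call:
arm_command:
  plan:
    - {"dx": -0.04, "dy": 0.04, "dz": 0.03, "wx": 0.04, "wy": 0, "wz": -0.02}

```text
time_s: 15.08
tcp_pos: [0.5434, 0.2415, 0.0829]
eef_rot: [19.7, 90.0, 128.8]
contact_force: [0.2, 0.4, -1.7]
gripper_width: 0.0193
```

Run:
```python
from h import *
swing(54); snap('wrist','w13',(150,0,300,180),2.5);
d=np.load('pics/w13.npy'); m=pickle.load(open('pics/w13.pkl','rb')); print(r.get_state()['tcp_pos'])
```

```text
t 15.08 tcp [0.5434 0.2415 0.0829] F [ 0.2183  0.4495 -1.6505] w 0.0193 shift(rows of 20mm) [-0.0165  0.026   0.0139] after turn [-0.0165  0.026   0.0139] turn [ 0.0124  0.0076 -0.0027]
[0.5428 0.2412 0.083 ]
```

View pics/w13.png

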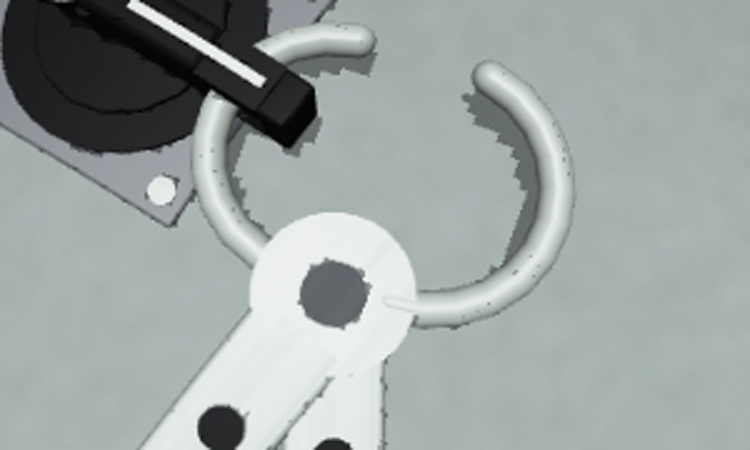

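Force is gone; on to about 73°.

Call:
arm_command:
  plan:
    - {"dx": -0.01, "dy": -0.2, "dz": 0.01, "wx": 0.6, "wy": 0, "wz": 0}
    - {"dx": 0, "dy": -0.24, "dz": -0.005, "wx": 0.6, "wy": 0, "wz": 0}
    - {"dx": 0, "dy": -0.24, "dz": -0.005, "wx": 0.6, "wy": 0, "wz": 0}
    - {"dx": 0, "dy": -0.24, "dz": -0.005, "wx": 0.6, "wy": 0, "wz": 0}
    - {"dx": 0, "dy": -0.24, "dz": -0.005, "wx": 0.6, "wy": 0, "wz": 0}
    - {"dx": 0, "dy": -0.24, "dz": -0.005, "wx": 0.6, "wy": 0, "wz": 0}

```text
time_s: 15.63
tcp_pos: [0.5683, 0.2438, 0.0835]
eef_rot: [127.3, 89.9, -139.4]
contact_force: [-0.4, -0.8, -2.4]
gripper_width: 0.0192
```

Run:
```python
from h import *
swing(70); snap('wrist','w14',(100,0,320,240),2.5)
```

```text
t 15.63 tcp [0.5683 0.2438 0.0835] F [-0.4129 -0.8334 -2.4021] w 0.0192 shift(rows of 20mm) [ 0.0146 -0.1381  0.1524] after turn [ 0.015  -0.1371  0.1533] turn [ 0.0807 -0.0131 -0.0171]
```

View pics/w14.png

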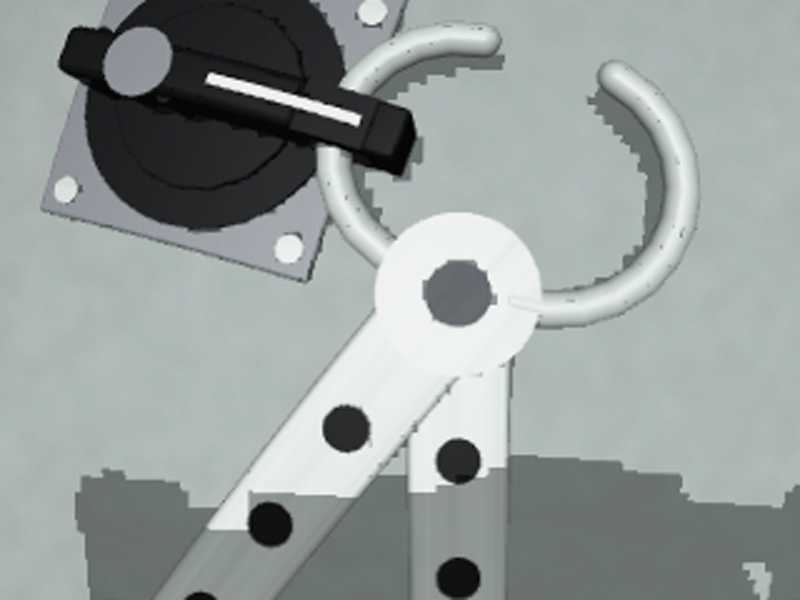

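Run:
```python
from h import *
swing(68,z=.0815)
```

```text
t 15.68 tcp [0.569  0.2438 0.0835] F [ 1.5824  0.0688 -2.074 ] w 0.0192 shift(rows of 20mm) [0.1002 0.0805 0.1499] after turn [0.1003 0.0757 0.1523] turn [-0.3998 -0.013  -0.0119]
```

Call:
arm_command:
  plan:
    - {"dx": 0.03, "dy": -0.07, "dz": 0.08, "wx": 0, "wy": 0, "wz": 0}
    - {"dx": 0.05, "dy": -0.05, "dz": 0.06, "wx": 0, "wy": 0, "wz": 0}
    - {"dx": 0, "dy": 0, "dz": 0, "wx": 0, "wy": 0, "wz": 0}

```text
time_s: 15.93
tcp_pos: [0.5705, 0.2458, 0.0816]
eef_rot: [132.0, 89.9, -134.4]
contact_force: [-0.6, 0.7, -1.7]
gripper_width: 0.0188
```

Run:
```python
from h import *
swing(70,z=.0815); snap('side','s14',(200,190,90,70),8)
```

```text
t 15.93 tcp [0.5705 0.2458 0.0816] F [-0.6019  0.7112 -1.7441] w 0.0188 shift(rows of 20mm) [ 0.0069 -0.0216  0.0574] after turn [ 0.007  -0.021   0.0576] turn [ 0.1394 -0.0195 -0.0215]
```

View pics/s14.png

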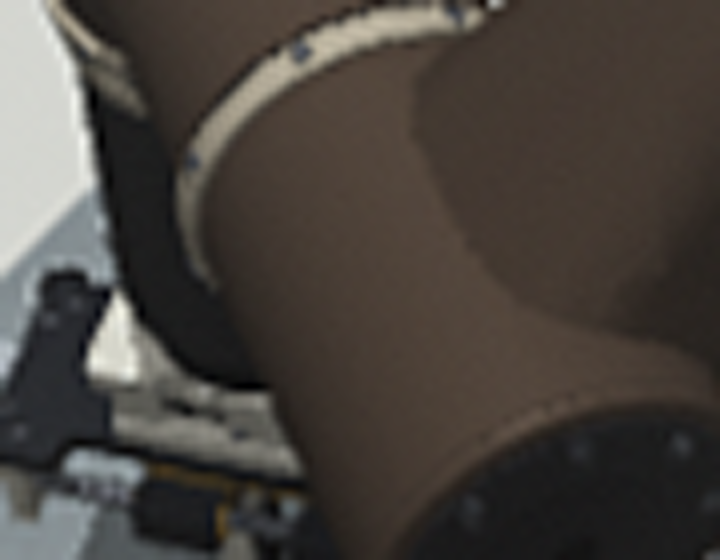

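Call:
arm_command:
  plan:
    - {"dx": 0.05, "dy": 0, "dz": 0, "wx": 0, "wy": 0, "wz": 0}
    - {"dx": 0.02, "dy": 0, "dz": 0.03, "wx": 0, "wy": 0, "wz": 0}

```text
time_s: 16.15
tcp_pos: [0.57, 0.2463, 0.0804]
eef_rot: [133.0, 89.9, -133.2]
contact_force: [-1.0, -0.8, -1.4]
gripper_width: 0.0191
```

Call:
arm_command:
  plan:
    - {"dx": 0, "dy": 0, "dz": 0, "wx": 0, "wy": 0, "wz": 0}
    - {"dx": 0, "dy": 0, "dz": 0, "wx": 0, "wy": 0, "wz": 0}
    - {"dx": 0, "dy": 0, "dz": 0, "wx": 0, "wy": 0, "wz": 0}
  fingers: 0.2

```text
time_s: 16.4
tcp_pos: [0.5703, 0.2466, 0.081]
eef_rot: [165.1, 89.9, -101.0]
contact_force: [-0.1, -0.2, 0.1]
gripper_width: 0.0326
```

Call:
arm_command:
  plan:
    - {"dx": -0.2, "dy": 0, "dz": 0, "wx": 0, "wy": 0, "wz": 0}
    - {"dx": -0.5, "dy": 0, "dz": 0, "wx": 0, "wy": 0, "wz": 0}
    - {"dx": -0.8, "dy": 0, "dz": 0, "wx": 0, "wy": 0, "wz": 0}
    - {"dx": -0.8, "dy": 0, "dz": 0, "wx": 0, "wy": 0, "wz": 0}

```text
time_s: 16.73
tcp_pos: [0.569, 0.2456, 0.127]
eef_rot: [133.5, 89.6, -132.6]
contact_force: [-0.3, 0.3, -0.5]
gripper_width: 0.0353
```

Run:
```python
from h import *
st(); snap('wrist','w15');
```

```text
t 16.73 q [ 41.4022  20.7368 -14.5149   0.049  -55.1298 -37.5235] tcp [0.569  0.2456 0.127 ] yawz 93.90749090056872 x [-0.0045 -0.0049 -1.    ] F [-0.2702  0.2884 -0.5128] w 0.03528561750753626
```

View pics/w15.png

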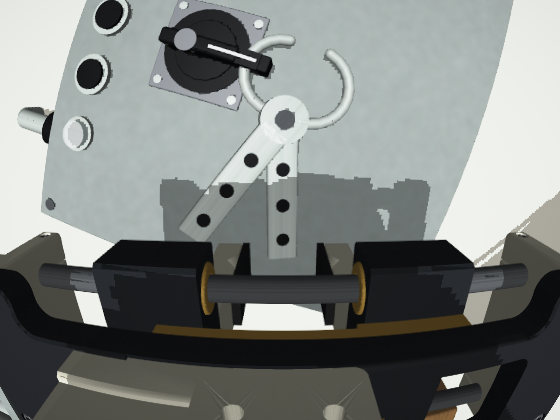

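Run:
```python
from h import *
m=pickle.load(open('pics/w15.pkl','rb')); d=np.load('pics/w15.npy')
def P(u,v):
    c,dd=ray('wrist',u,v,m); return c+dd*d[int(round(v)),int(round(u))]/(m['R'][2]@dd)
for n,(u,v) in dict(riv=(285,119),lowA=(283,187),lowEnd=(283,253),upA=(238,176),upEnd=(192,232),lj=(250,80),uj=(350,90),top=(400,100),top2=(200,250)).items(): print(n,P(u,v)+[0,0,.0007])
rv=P(285,119)[:2]
lo=np.array([atz('wrist',283,169,.070,m)[:2],atz('wrist',282.7,240,.068,m)[:2]]); up=np.array([atz('wrist',251,160,.077,m)[:2],atz('wrist',203.5,220,.075,m)[:2]])
yl=np.degrees(np.arctan2(*(lo[0]-lo[1])[::-1])); yu=np.degrees(np.arctan2(*(up[0]-up[1])[::-1])); print('yaw low',yl,'up',yu,'rivet',rv, 'lo',lo,'up',up)
yb=(yl+yu)/2; hb=np.array([np.cos(np.radians(yb)),np.sin(np.radians(yb))])
# rivet from tab lines intersection
A=np.stack([lo[0]-lo[1],-(up[0]-up[1])],1); s=np.linalg.solve(A,up[1]-lo[1]); ri=lo[1]+s[0]*(lo[0]-lo[1]); print('rivet int',ri)
print('start TCP',rv-.062*hb,'yaw tool',yb+180)
e=np.linalg.norm
print('nf rivet',nf(rv),'C',nf(rv+.028*np.array([np.cos(np.radians(yl)),np.sin(np.radians(yl))])))
a,b=atz('wrist',210,46,.086,m)[:2],atz('wrist',257,62,.086,m)[:2]; print('handle yaw',np.degrees(np.arctan2(*(b-a)[::-1])))
```

```text
riv [0.5754 0.1739 0.0807]
lowA [0.5736 0.2177 0.0719]
lowEnd [0.5704 0.264  0.0721]
upA [0.6015 0.21   0.0843]
upEnd [0.6296 0.2469 0.0887]
lj [0.5997 0.1496 0.0641]
uj [0.536  0.1518 0.073 ]
top [0.4986 0.153  0.0631]
top2 [0.5971 0.2099 0.1968]
yaw low -86.28613704317576 up -125.81137386450386 rivet [0.5754 0.1739] lo [[0.5744 0.2061]
 [0.5711 0.2557]] up [[0.5946 0.2006]
 [0.625  0.2427]]
rivet int [0.5764 0.1753]
start TCP [0.5925 0.2335] yaw tool 73.95124454616018
nf rivet [ 33.3508 -27.2713] C [23.4472 -1.0812]
handle yaw 162.01327204382946
```

Call:
arm_command:
  plan:
    - {"dx": 0, "dy": 0, "dz": 0, "wx": 0.9, "wy": 0, "wz": 0}
    - {"dx": 0, "dy": 0, "dz": 0, "wx": 0.9, "wy": 0, "wz": 0}
    - {"dx": 0, "dy": 0, "dz": 0, "wx": 0.9, "wy": 0, "wz": 0}
    - {"dx": 0, "dy": 0, "dz": 0, "wx": 0.9, "wy": 0, "wz": 0}
    - {"dx": 0, "dy": 0, "dz": 0, "wx": 0.7, "wy": 0, "wz": 0}
    - {"dx": 0, "dy": 0, "dz": 0, "wx": 0, "wy": 0, "wz": 0}
  fingers: -1

```text
time_s: 17.28
tcp_pos: [0.5738, 0.2484, 0.1406]
eef_rot: [-49.7, 89.4, 23.7]
contact_force: [-0.1, -0.2, -0.6]
gripper_width: 0.0693
```

Run:
```python
from h import *
need([.593,.234,.127],74)
```

```text
t 17.28 tcp [0.5738 0.2484 0.1406] F [-0.0901 -0.2244 -0.582 ] w 0.0693 shift(rows of 20mm) [ 0.6884 -1.1206 -0.4227] after turn [ 0.6819 -1.1219 -0.4297] turn [-0.132   0.0882  0.1052]
```

Call:
arm_command:
  plan:
    - {"dx": 0, "dy": -0.5, "dz": -0.2, "wx": -0.13, "wy": 0.09, "wz": 0.1}
    - {"dx": 0.2, "dy": -0.55, "dz": -0.2, "wx": 0, "wy": 0, "wz": 0}
    - {"dx": 0, "dy": 0, "dz": 0, "wx": 0, "wy": 0, "wz": 0}
    - {"dx": 0, "dy": 0, "dz": 0, "wx": 0, "wy": 0, "wz": 0}

```text
time_s: 17.62
tcp_pos: [0.5935, 0.2349, 0.1393]
eef_rot: [-45.8, 89.8, 28.6]
contact_force: [0.0, -0.2, 0.2]
gripper_width: 0.0871
```

Run:
```python
from h import *
r.capture('wrist'); s,_=st(); snap('wrist','w16'); print(r.get_state()['tcp_pos'])
need([.593,.234,.127],74)
```

```text
t 17.67 q [ 39.1084  21.3223 -11.7904   0.0477 -56.6775 -54.7638] tcp [0.5933 0.2348 0.1391] yawz 74.37100028934731 x [ 0.0033  0.0018 -1.    ] F [ 0.3723 -0.4707  0.858 ] w 0.08712165562641885
[0.593  0.2349 0.139 ]
t 17.72 tcp [0.593  0.2349 0.139 ] F [ 0.2508 -0.2495  1.0587] w 0.0875 shift(rows of 20mm) [ 0.6011 -0.0114 -0.046 ] after turn [ 0.6011 -0.0132 -0.0444] turn [0.0802 0.0303 0.0306]
```

View pics/w16.png

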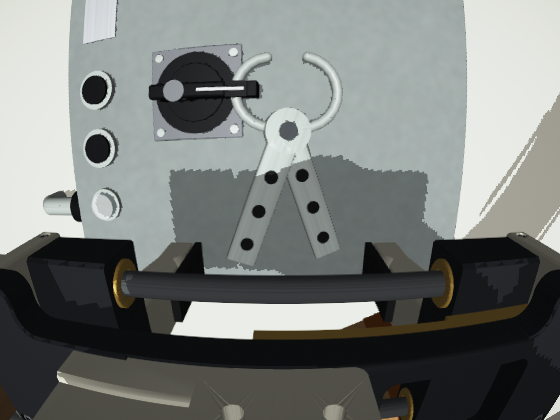

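Run:
```python
from h import *
m=pickle.load(open('pics/w16.pkl','rb')); d=np.load('pics/w16.npy')
def P(u,v):
    c,dd=ray('wrist',u,v,m); return c+dd*d[int(round(v)),int(round(u))]/(m['R'][2]@dd)
pts=dict(riv=(289,131),l1=(302,168),l1b=(302,182),lowMid=(307,193),lowEnd=(327,249),up1=(271,168),upMid=(265,193),upEnd=(242,258),lj=(236,100),uj=(339,90),tip=(265,57),top=(400,100),top2=(200,200),nose=(250,88))
for n,(u,v) in pts.items(): print(n,P(u,v)+[0,0,.0007])
rv=P(289,131)[:2]
zl=.069; zu=.078
lo=np.array([atz('wrist',302,175,zl,m)[:2],atz('wrist',322.5,238,zl,m)[:2]]); up=np.array([atz('wrist',271,177.5,zu,m)[:2],atz('wrist',247,244.5,zu,m)[:2]])
yl=np.degrees(np.arctan2(*(lo[0]-lo[1])[::-1])); yu=np.degrees(np.arctan2(*(up[0]-up[1])[::-1])); print('yaw low',yl,'up',yu,'rivet',rv)
yb=(yl+yu)/2; hb=np.array([np.cos(np.radians(yb)),np.sin(np.radians(yb))])
A=np.stack([lo[0]-lo[1],-(up[0]-up[1])],1); s=np.linalg.solve(A,up[1]-lo[1]); print('rivet int',lo[1]+s[0]*(lo[0]-lo[1]))
print('start TCP',rv-.062*hb,'yaw tool',yb+180)
a,b=atz('wrist',198,89,.086,m)[:2],atz('wrist',242,88.5,.086,m)[:2]; print('handle yaw',np.degrees(np.arctan2(*(b-a)[::-1])),nf(a),nf(b))
print('C',nf(rv+.028*np.array([np.cos(np.radians(yl)),np.sin(np.radians(yl))])),'C_u',nf(rv+.028*np.array([np.cos(np.radians(yu)),np.sin(np.radians(yu))])))
```

```text
riv [0.5728 0.1737 0.0758]
l1 [0.571  0.2005 0.0684]
l1b [0.5735 0.2097 0.069 ]
lowMid [0.5722 0.218  0.0696]
lowEnd [0.5684 0.2633 0.0675]
up1 [0.5903 0.1934 0.0787]
upMid [0.5984 0.2076 0.0815]
upEnd [0.6262 0.2463 0.0849]
lj [0.6001 0.1447 0.0743]
uj [0.5336 0.1559 0.0698]
tip [0.5745 0.122  0.0699]
top [0.4897 0.1719 0.0593]
top2 [0.6487 0.2043 0.0599]
nose [0.5884 0.1411 0.0856]
yaw low -86.8746644601774 up -125.69537783332801 rivet [0.5728 0.1737]
rivet int [0.5739 0.1742]
start TCP [0.5902 0.2332] yaw tool 73.71497885324729
handle yaw 162.32288027213775 [-20.9451   0.2628] [ 6.5382 -0.062 ]
C [26.0982 -0.0186] C_u [44.7073  0.2136]
```

Run:
```python
from h import *
need([.5905,.2335,.0735],73.7)
```

```text
t 17.72 tcp [0.593  0.2349 0.139 ] F [ 0.2508 -0.2495  1.0587] w 0.0875 shift(rows of 20mm) [ 3.2756  0.1088 -0.1102] after turn [ 3.2761  0.0996 -0.1034] turn [0.1457 0.0304 0.0306]
```

Call:
arm_command:
  plan:
    - {"dx": 0.4, "dy": 0.1, "dz": -0.1, "wx": 0.14, "wy": 0.03, "wz": 0.03}
    - {"dx": 0.8, "dy": 0, "dz": 0, "wx": 0, "wy": 0, "wz": 0}
    - {"dx": 0.8, "dy": 0, "dz": 0, "wx": 0, "wy": 0, "wz": 0}
    - {"dx": 0.6, "dy": 0, "dz": 0, "wx": 0, "wy": 0, "wz": 0}

```text
time_s: 18.05
tcp_pos: [0.591, 0.2348, 0.0876]
eef_rot: [-37.4, 89.7, 36.3]
contact_force: [-0.5, -0.1, 0.2]
gripper_width: 0.0875
```

Run:
```python
from h import *
need([.5905,.2335,.0735],73.7)
```

```text
t 18.05 tcp [0.591  0.2348 0.0876] F [-0.4659 -0.1262  0.1735] w 0.0875 shift(rows of 20mm) [ 0.7025  0.0072 -0.0709] after turn [ 0.7028  0.0047 -0.0676] turn [-0.0076  0.0591  0.0452]
```

Call:
arm_command:
  plan:
    - {"dx": 0.3, "dy": 0, "dz": -0.07, "wx": 0, "wy": 0.06, "wz": 0.04}
    - {"dx": 0.35, "dy": 0, "dz": 0, "wx": 0, "wy": 0, "wz": 0}
    - {"dx": 0.03, "dy": 0, "dz": 0, "wx": 0, "wy": 0, "wz": 0}

```text
time_s: 18.3
tcp_pos: [0.5889, 0.2329, 0.0713]
eef_rot: [156.1, 89.8, -130.2]
contact_force: [-3.0, -0.8, 10.0]
gripper_width: 0.0877
```

Run:
```python
from h import *
need([.5905,.2335,.0735],73.7); snap('wrist','w17')
```

```text
t 18.3 tcp [0.5889 0.2329 0.0713] F [-2.9775 -0.7679 10.0086] w 0.0877 shift(rows of 20mm) [-0.1086 -0.0689  0.052 ] after turn [-0.1083 -0.069   0.0523] turn [-0.0028 -0.0433 -0.0192]
```

View pics/w17.png

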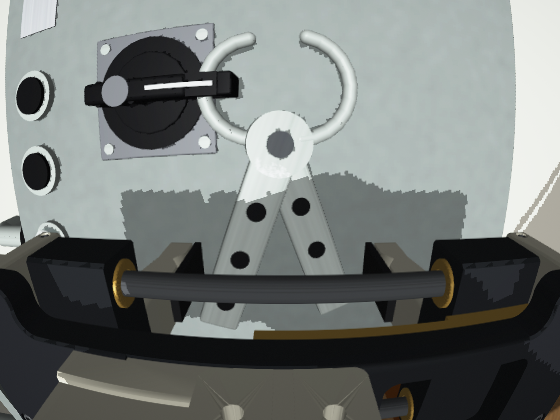

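Call:
arm_command:
  plan:
    - {"dx": -0.11, "dy": -0.05, "dz": 0.03, "wx": 0, "wy": -0.04, "wz": -0.02}

```text
time_s: 18.43
tcp_pos: [0.5896, 0.2332, 0.0734]
eef_rot: [150.3, 90.0, -136.0]
contact_force: [-0.7, 0.1, -0.2]
gripper_width: 0.0876
```

Run:
```python
from h import *
need([.5905,.2335,.0732],73.7)
```

```text
t 18.43 tcp [0.5896 0.2332 0.0734] F [-0.6843  0.0633 -0.1656] w 0.0876 shift(rows of 20mm) [ 0.0078 -0.0375  0.0286] after turn [ 0.0078 -0.0375  0.0286] turn [-0.0038 -0.008  -0.0046]
```

Call:
arm_command:
  plan:
    - {"dx": 0, "dy": -0.04, "dz": 0.02, "wx": 0, "wy": 0, "wz": 0}
    - {"dx": 0, "dy": 0, "dz": 0, "wx": 0, "wy": 0, "wz": 0}
    - {"dx": 0, "dy": 0, "dz": 0, "wx": 0, "wy": 0, "wz": 0}
    - {"dx": 0, "dy": -0.04, "dz": 0, "wx": 0, "wy": 0, "wz": 0}
    - {"dx": 0, "dy": -0.04, "dz": 0, "wx": 0, "wy": 0, "wz": 0}
  fingers: -0.36
  force: 12

```text
time_s: 18.85
tcp_pos: [0.5925, 0.2336, 0.074]
eef_rot: [-25.2, 89.9, 48.5]
contact_force: [-0.8, 0.5, 0.0]
gripper_width: 0.0619
```

Run:
```python
from h import *
need([.5905,.2335,.0732],73.7); snap('wrist','w18')
```

```text
t 18.85 tcp [0.5925 0.2336 0.074 ] F [-0.7816  0.4828  0.0141] w 0.0619 shift(rows of 20mm) [ 0.0377  0.0931 -0.032 ] after turn [ 0.0378  0.0931 -0.0319] turn [-0.0044  0.0144  0.0067]
```

View pics/w18.png

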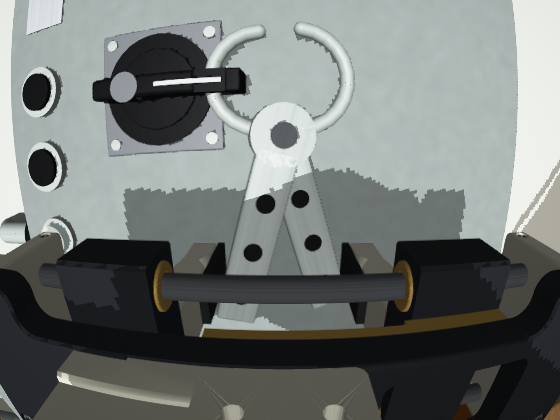

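Call:
arm_command:
  plan:
    - {"dx": 0.03, "dy": -0.05, "dz": 0, "wx": 0, "wy": 0, "wz": 0}
    - {"dx": 0, "dy": -0.05, "dz": 0, "wx": 0, "wy": 0, "wz": 0}
    - {"dx": 0, "dy": -0.05, "dz": 0, "wx": 0, "wy": 0, "wz": 0}
  fingers: 0

```text
time_s: 19.15
tcp_pos: [0.5951, 0.2327, 0.0732]
eef_rot: [31.7, 90.0, 105.3]
contact_force: [-1.8, 0.6, 1.7]
gripper_width: 0.0467
```

Run:
```python
from h import *
need([.5905,.2335,.0732],73.7); snap('wrist','w19')
```

```text
t 19.15 tcp [0.5951 0.2327 0.0732] F [-1.8277  0.6059  1.7152] w 0.0467 shift(rows of 20mm) [-0.0011  0.2298 -0.0265] after turn [-0.0012  0.2298 -0.0264] turn [-0.0046  0.0084 -0.0051]
```

View pics/w19.png

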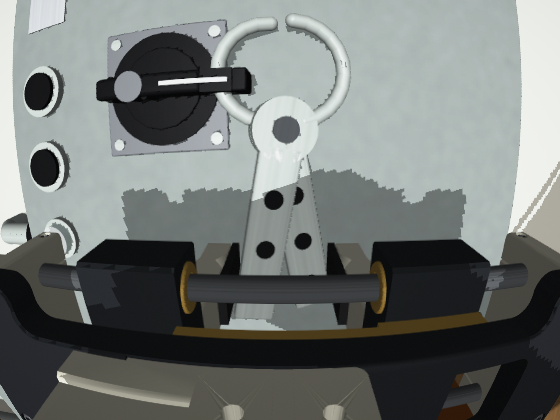

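Run:
```python
from h import *
m=pickle.load(open('pics/w19.pkl','rb')); d=np.load('pics/w19.npy')
def P(u,v):
    c,dd=ray('wrist',u,v,m); return c+dd*d[int(round(v)),int(round(u))]/(m['R'][2]@dd)
im=cv2.imread('pics/w19_raw.png'); cv2.imwrite('pics/w19z.png',cv2.resize(im[0:180,190:370],None,fx=3.3,fy=3.3,interpolation=cv2.INTER_CUBIC))
print('bar',nf(atz('wrist',219,70,.073,m)),nf(atz('wrist',222,95,.073,m)),'nose end',nf(atz('wrist',251,75,.086,m)),'rivet',nf(P(286,129)),P(286,129),'uj',nf(P(344,80)),P(344,80))
```

```text
bar [1.1676 6.1175] [ 2.6243 -5.4426] nose end [16.8932  1.7237] rivet [ 31.3637 -20.8839] [0.5754 0.1672 0.0759] uj [57.9796  2.7152] [0.5431 0.1525 0.0677]
```

View pics/w19z.png

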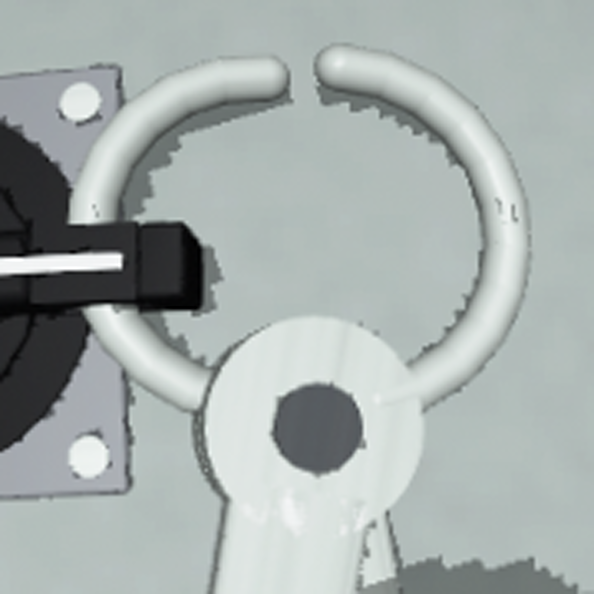

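Call:
arm_command:
  plan:
    - {"dx": 0, "dy": -0.03, "dz": 0, "wx": 0, "wy": 0, "wz": 0}
    - {"dx": 0, "dy": -0.04, "dz": 0, "wx": 0, "wy": 0, "wz": 0}
    - {"dx": 0, "dy": -0.04, "dz": 0, "wx": 0, "wy": 0, "wz": 0}
  fingers: 0.32

```text
time_s: 19.45
tcp_pos: [0.5973, 0.232, 0.0732]
eef_rot: [43.4, 89.9, 117.0]
contact_force: [-1.7, 0.9, 1.3]
gripper_width: 0.0318
```

Run:
```python
from h import *
need([.5905,.2335,.0732],73.7); snap('wrist','w20',(190,0,180,180),3.3)
```

```text
t 19.45 tcp [0.5973 0.232  0.0732] F [-1.6683  0.9127  1.3026] w 0.0318 shift(rows of 20mm) [-0.0022  0.3486 -0.026 ] after turn [-0.0024  0.3486 -0.0259] turn [-0.0062  0.0081 -0.0076]
```

View pics/w20.png

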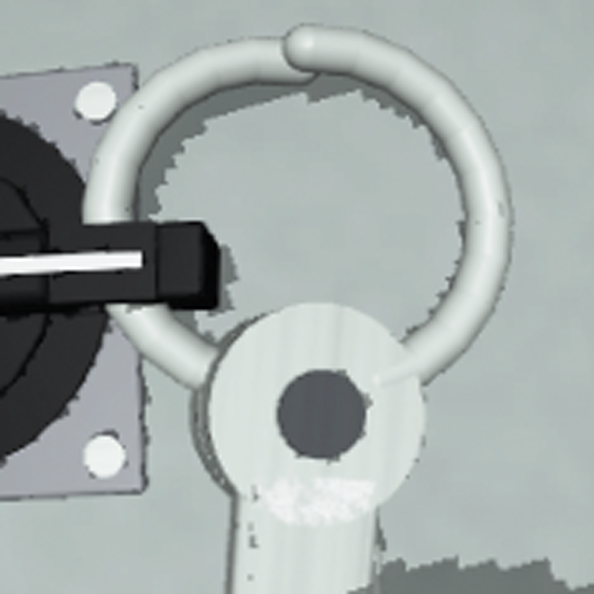

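Call:
arm_command:
  plan:
    - {"dx": 0, "dy": -0.02, "dz": 0, "wx": 0, "wy": 0, "wz": 0}
    - {"dx": 0, "dy": -0.02, "dz": 0, "wx": 0, "wy": 0, "wz": 0}
    - {"dx": 0, "dy": -0.02, "dz": 0, "wx": 0, "wy": 0, "wz": 0}
    - {"dx": 0, "dy": 0, "dz": 0, "wx": 0, "wy": 0, "wz": 0}
    - {"dx": 0, "dy": 0, "dz": 0, "wx": 0, "wy": 0, "wz": 0}
  fingers: 1
  force: 25

```text
time_s: 19.92
tcp_pos: [0.5988, 0.2317, 0.0732]
eef_rot: [33.1, 89.9, 106.8]
contact_force: [-1.5, 1.5, 1.8]
gripper_width: 0.0199
```

Run:
```python
from h import *
need([.5905,.2335,.0732],73.7); snap('wrist','w21')
im=cv2.imread('pics/w21_raw.png'); cv2.imwrite('pics/w21z.png',cv2.resize(im[0:260,150:410],None,fx=2.3,fy=2.3,interpolation=cv2.INTER_CUBIC))
```

```text
t 19.92 tcp [0.5988 0.2317 0.0732] F [-1.5227  1.5031  1.8039] w 0.0199 shift(rows of 20mm) [ 0.      0.4257 -0.0291] after turn [-0.0001  0.4257 -0.0289] turn [-0.0063  0.0093 -0.0061]
```

View pics/w21z.png

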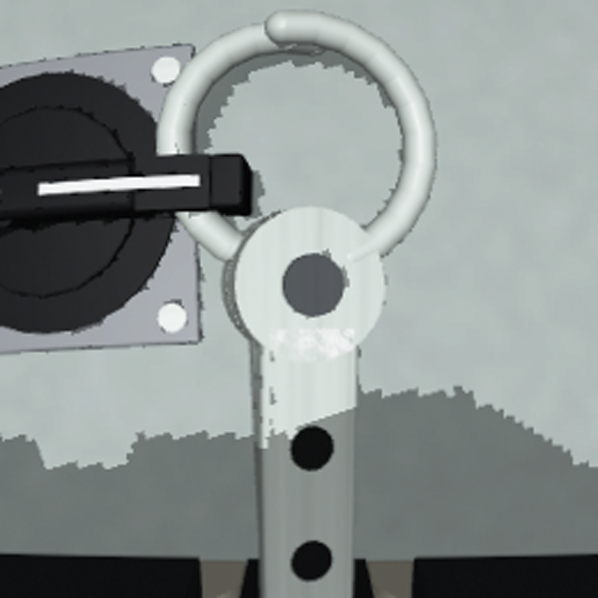

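Call:
arm_command:
  plan:
    - {"dx": 0, "dy": 0, "dz": 0.03, "wx": 0, "wy": 0, "wz": 0}
    - {"dx": 0, "dy": 0, "dz": 0.05, "wx": 0, "wy": 0, "wz": 0}
    - {"dx": 0, "dy": 0, "dz": 0.05, "wx": 0, "wy": 0, "wz": 0}
    - {"dx": 0, "dy": 0, "dz": 0, "wx": 0, "wy": 0, "wz": 0}
  force: 45

```text
time_s: 20.3
tcp_pos: [0.5989, 0.2317, 0.0731]
eef_rot: [155.7, 89.8, -130.6]
contact_force: [-2.4, 1.0, 1.9]
gripper_width: 0.0194
```

Run:
```python
from h import *
need([.5905,.2335,.0732],73.7); snap('wrist','w22')
im=cv2.imread('pics/w22_raw.png'); cv2.imwrite('pics/w22z.png',cv2.resize(im[0:260,150:410],None,fx=2.3,fy=2.3,interpolation=cv2.INTER_CUBIC))
```

```text
t 20.3 tcp [0.5989 0.2317 0.0731] F [-2.4282  0.9947  1.902 ] w 0.0194 shift(rows of 20mm) [-0.0017  0.4268 -0.0324] after turn [-0.0025  0.4269 -0.0321] turn [-0.0113 -0.0444 -0.0201]
```

View pics/w22z.png

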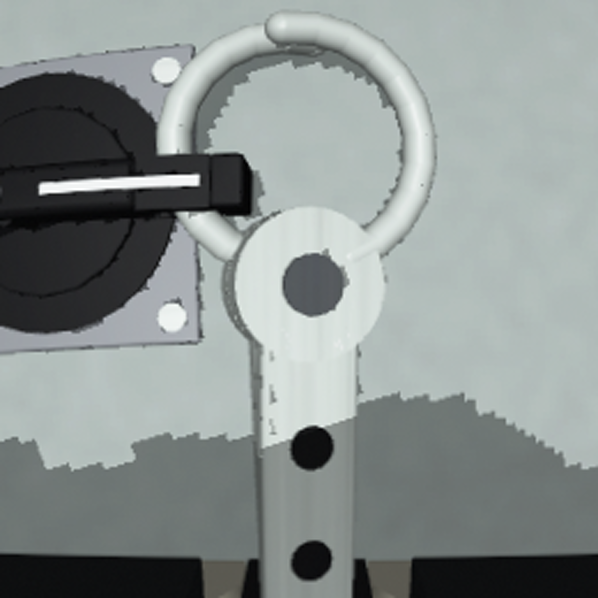

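Call:
arm_command:
  plan:
    - {"dx": 0, "dy": 0, "dz": 0, "wx": 0, "wy": 0.04, "wz": 0.02}
    - {"dx": -0.05, "dy": 0, "dz": 0, "wx": 0, "wy": 0, "wz": 0}
    - {"dx": 0, "dy": 0, "dz": 0, "wx": 0, "wy": 0, "wz": 0}
    - {"dx": 0, "dy": 0, "dz": 0, "wx": 0, "wy": 0, "wz": 0}
  force: 60

```text
time_s: 20.68
tcp_pos: [0.5989, 0.232, 0.0733]
eef_rot: [150.5, 89.6, -135.9]
contact_force: [0.1, -2.2, -0.1]
gripper_width: 0.0193
```

Run:
```python
from h import *
st(); snap('wrist','w23'); d=np.load('pics/w23.npy'); m=pickle.load(open('pics/w23.pkl','rb'))
for u,v in [(268,180),(286,180),(300,180),(268,210),(300,210),(262,120),(308,120),(286,140),(330,60),(270,10)]:
    c,dd=ray('wrist',u,v,m); print(u,v,c+dd*d[v,u]/(m['R'][2]@dd))
```

```text
t 20.68 q [ 38.5755  25.8314 -14.5095   0.0536 -50.0865 -54.987 ] tcp [0.5989 0.232  0.0733] yawz 73.62370707327963 x [-0.0054 -0.0052 -1.    ] F [ 0.1059 -2.2129 -0.1027] w 0.01934247140084652
268 180 [0.593  0.1858 0.0788]
286 180 [0.5855 0.1885 0.0763]
300 180 [0.5795 0.1907 0.0744]
268 210 [0.5972 0.1992 0.0779]
300 210 [0.5833 0.2045 0.0739]
262 120 [0.5879 0.1598 0.0794]
308 120 [0.5685 0.1655 0.0731]
286 140 [0.5805 0.1713 0.0761]
330 60 [0.5504 0.141  0.0685]
270 10 [0.5706 0.1132 0.0786]
```

Run:
```python
from h import *
im=cv2.imread('pics/w23_raw.png'); cv2.imwrite('pics/w23z.png',cv2.resize(im[100:250,210:360],None,fx=4,fy=4,interpolation=cv2.INTER_CUBIC))
snap('scene','c23',(300,170,100,75),8)
```

```text
(no output)
```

View pics/w23z.png

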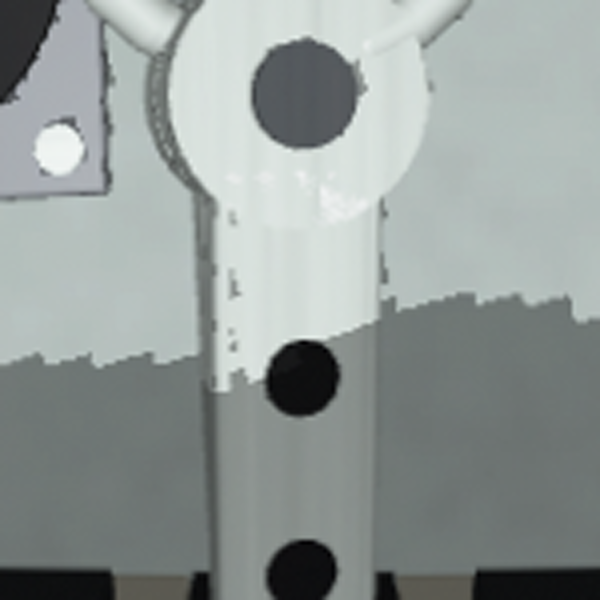

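View pics/c23.png

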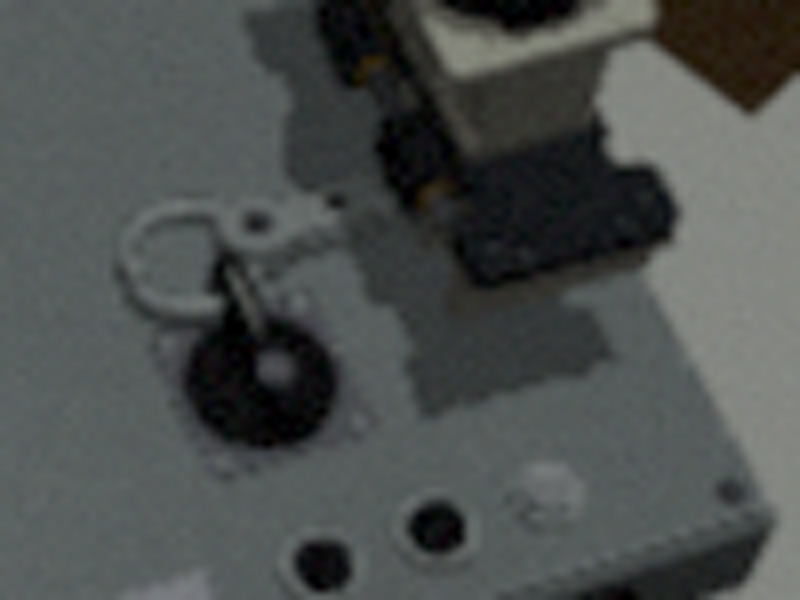

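Call:
arm_command:
  plan:
    - {"dx": -0.1, "dy": 0, "dz": 0, "wx": 0, "wy": 0.05, "wz": 0.05}
    - {"dx": -0.1, "dy": 0, "dz": 0, "wx": 0, "wy": 0, "wz": 0}
    - {"dx": -0.06, "dy": 0, "dz": 0, "wx": 0, "wy": 0, "wz": 0}
    - {"dx": 0, "dy": 0, "dz": 0, "wx": 0, "wy": 0, "wz": 0}

```text
time_s: 21.12
tcp_pos: [0.5984, 0.2323, 0.0774]
eef_rot: [138.7, 89.2, -147.7]
contact_force: [0.2, -1.0, -4.9]
gripper_width: 0.0192
```

```bash
cat >> h.py <<'E'
def roll(name):
    d=np.load(f'pics/{name}.npy'); m=pickle.load(open(f'pics/{name}.pkl','rb'))
    for u,v in [(272,180),(286,180),(298,180),(272,210),(298,210),(262,120),(308,120)]:
        c,dd=ray('wrist',u,v,m); print(u,v,c+dd*d[v,u]/(m['R'][2]@dd))
    im=cv2.imread(f'pics/{name}_raw.png'); cv2.imwrite(f'pics/{name}z.png',cv2.resize(im[0:250,160:410],None,fx=2.4,fy=2.4,interpolation=cv2.INTER_CUBIC))
E
python3 - <<'E'
from h import *
st(); snap('wrist','w24'); roll('w24')
E
```

```text
t 21.12 q [ 38.5485  25.7612 -13.9098  -0.1169 -51.1614 -54.8918] tcp [0.5984 0.2323 0.0774] yawz 73.5857600904368 x [-0.0124 -0.0078 -0.9999] F [ 0.2252 -0.9666 -4.9394] w 0.019220061198554125
272 180 [0.591  0.1871 0.08  ]
286 180 [0.585  0.1891 0.0787]
298 180 [0.5797 0.1914 0.0753]
272 210 [0.5951 0.2005 0.0801]
298 210 [0.5837 0.2051 0.076 ]
262 120 [0.5874 0.1601 0.0804]
308 120 [0.5676 0.1659 0.0746]
```

View pics/w24z.png

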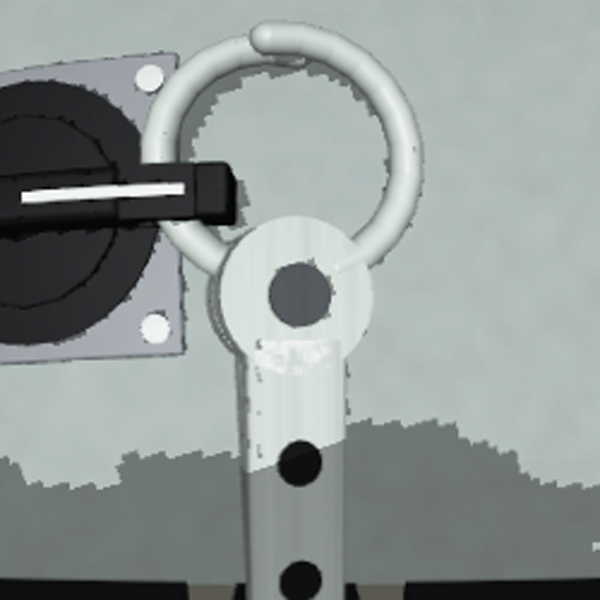

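Call:
arm_command:
  plan:
    - {"dx": 0.15, "dy": 0, "dz": 0, "wx": 0, "wy": -0.1, "wz": -0.1}
    - {"dx": 0, "dy": 0, "dz": 0, "wx": 0, "wy": 0, "wz": 0}

```text
time_s: 21.33
tcp_pos: [0.5987, 0.2325, 0.0742]
eef_rot: [168.2, 89.9, -118.2]
contact_force: [0.5, -0.3, -0.5]
gripper_width: 0.019
```

Call:
arm_command:
  plan:
    - {"dx": 0, "dy": 0, "dz": 0, "wx": 0, "wy": 0, "wz": 0}
    - {"dx": -0.2, "dy": 0, "dz": 0, "wx": 0, "wy": 0, "wz": 0}
    - {"dx": -0.3, "dy": 0, "dz": 0, "wx": 0, "wy": 0, "wz": 0}
    - {"dx": -0.3, "dy": 0, "dz": 0, "wx": 0, "wy": 0, "wz": 0}
    - {"dx": 0, "dy": 0, "dz": 0, "wx": 0, "wy": 0, "wz": 0}
    - {"dx": 0, "dy": 0, "dz": 0, "wx": 0, "wy": 0, "wz": 0}
  fingers: -0.2

```text
time_s: 21.83
tcp_pos: [0.6003, 0.234, 0.0949]
eef_rot: [-63.1, 89.8, 10.6]
contact_force: [-0.4, 0.3, 0.5]
gripper_width: 0.051
```

Run:
```python
from h import *
r.capture('wrist'); st(); snap('wrist','w25'); roll('w25'); need([.5984,.2323,.09],73.6)
```

```text
t 21.88 q [ 38.6778  24.3291 -13.6447   0.1497 -51.7998 -55.082 ] tcp [0.6005 0.2341 0.0951] yawz 73.68830853934968 x [ 0.0044  0.0009 -1.    ] F [-0.917   0.6785 -0.2689] w 0.05170537307207888
272 180 [0.5949 0.1925 0.0761]
286 180 [0.588  0.1948 0.0743]
298 180 [0.582  0.1968 0.0734]
272 210 [0.5997 0.2082 0.075 ]
298 210 [0.5865 0.2127 0.0731]
262 120 [0.5907 0.1615 0.0781]
308 120 [0.5685 0.1681 0.0728]
t 21.93 tcp [0.6003 0.2339 0.0946] F [-0.0232  0.6751  0.075 ] w 0.0523 shift(rows of 20mm) [ 0.2312  0.0678 -0.1042] after turn [ 0.2316  0.0669 -0.1039] turn [0.0175 0.0203 0.0435]
```

View pics/w25z.png

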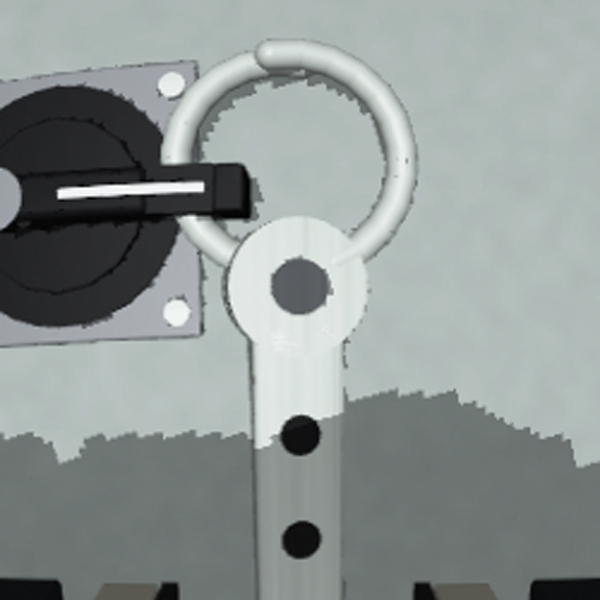

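```bash
cat >> h.py <<'E'
def needr(pos,yaw,al):
    s=r.get_state(); R=toolR(s)
    y=np.radians(yaw); z=np.array([np.cos(y),np.sin(y),0]); x=np.array([0,0,-1.]); T=np.stack([x,np.cross(z,x),z],1)@Ro.from_euler('z',al,degrees=True).as_matrix()
    print('t',round(s['time_s'],2),'tcp',s['tcp_pos'],'F',s['contact_force'],'w',round(s['gripper_width'],4),'shift',R.T@(np.array(pos)-s['tcp_pos'])/0.02,'after',T.T@(np.array(pos)-s['tcp_pos'])/0.02,'turn',Ro.from_matrix(R.T@T).as_rotvec()/0.08)
E
python3 - <<'E'
from h import *
s=r.get_state(); R=toolR(s)
m=pickle.load(open('pics/w25.pkl','rb'))
for v in (181,225): 
    X=atz('wrist',160+(301 if v<200 else 302)/2.4,v,.0745,m); print('tab line tool y',R.T@(X-s['tcp_pos']))
T=s['tcp_pos']+.0027*R[:,1]; T[2]=.0775; print(T); needr(T,73.6,-11)
E
```

```text
tab line tool y [ 0.0201  0.0005 -0.0405]
tab line tool y [ 0.0201  0.0008 -0.0163]
[0.5977 0.2347 0.0775]
t 21.93 tcp [0.6003 0.2339 0.0946] F [-0.0232  0.6751  0.075 ] w 0.0523 shift [ 0.8561  0.138  -0.0014] after [ 0.8151  0.296  -0.0002] turn [ 0.0155  0.0219 -2.3563]
```

Call:
arm_command:
  plan:
    - {"dx": 0, "dy": 0.03, "dz": 0, "wx": 0, "wy": 0.02, "wz": -0.6}
    - {"dx": 0, "dy": 0, "dz": 0, "wx": 0, "wy": 0, "wz": -0.6}
    - {"dx": 0, "dy": 0, "dz": 0, "wx": 0, "wy": 0, "wz": -0.6}
    - {"dx": 0, "dy": 0, "dz": 0, "wx": 0, "wy": 0, "wz": -0.55}

```text
time_s: 22.27
tcp_pos: [0.6024, 0.235, 0.0948]
eef_rot: [-88.9, 78.7, -15.4]
contact_force: [0.1, -0.4, 0.3]
gripper_width: 0.0525
```

Run:
```python
from h import *
needr([.5977,.2347,.0785],73.6,-11)
```

```text
t 22.27 tcp [0.6024 0.235  0.0948] F [ 0.0894 -0.4229  0.3371] w 0.0525 shift [ 0.7543  0.378  -0.0836] after [ 0.7567  0.3739 -0.0804] turn [-0.0185  0.0437  0.0702]
```

Call:
arm_command:
  plan:
    - {"dx": 0.35, "dy": 0.25, "dz": -0.08, "wx": -0.02, "wy": 0.04, "wz": 0.05}
    - {"dx": 0.3, "dy": 0.1, "dz": 0, "wx": 0, "wy": 0, "wz": 0}

```text
time_s: 22.43
tcp_pos: [0.5959, 0.2346, 0.0804]
eef_rot: [-90.1, 78.9, -16.3]
contact_force: [-0.2, -0.5, -0.4]
gripper_width: 0.0525
```

Run:
```python
from h import *
needr([.5977,.2347,.0775],73.6,-11)
```

```text
t 22.43 tcp [0.5959 0.2346 0.0804] F [-0.2455 -0.4502 -0.3623] w 0.0525 shift [ 0.16   -0.0563  0.0307] after [ 0.1599 -0.0566  0.0309] turn [0.0346 0.0028 0.0298]
```

Call:
arm_command:
  plan:
    - {"dx": 0, "dy": -0.06, "dz": 0.03, "wx": 0.03, "wy": 0, "wz": 0}
    - {"dx": 0, "dy": 0, "dz": 0, "wx": 0, "wy": 0, "wz": 0}
    - {"dx": 0, "dy": 0, "dz": 0, "wx": 0, "wy": 0, "wz": 0}
    - {"dx": 0, "dy": 0, "dz": 0, "wx": 0, "wy": 0, "wz": 0}
  fingers: 0.36
  force: 15

```text
time_s: 22.77
tcp_pos: [0.5974, 0.2342, 0.0781]
eef_rot: [-90.8, 79.1, -17.2]
contact_force: [-0.1, 0.2, -0.1]
gripper_width: 0.0321
```

Run:
```python
from h import *
needr([.5977,.2347,.0765],73.6,-11);  snap('wrist','w26'); roll('w26')
```

```text
t 22.77 tcp [0.5974 0.2342 0.0781] F [-0.1098  0.1957 -0.0541] w 0.0321 shift [0.081  0.0077 0.0285] after [0.081  0.0078 0.0282] turn [-0.0101 -0.0346 -0.0323]
272 180 [0.591  0.19   0.0753]
286 180 [0.5847 0.1918 0.0747]
298 180 [0.5793 0.1933 0.0738]
272 210 [0.5955 0.2043 0.0746]
298 210 [0.5834 0.2075 0.0732]
262 120 [0.587  0.1619 0.077 ]
308 120 [0.5674 0.1677 0.0719]
```

View pics/w26_raw.png

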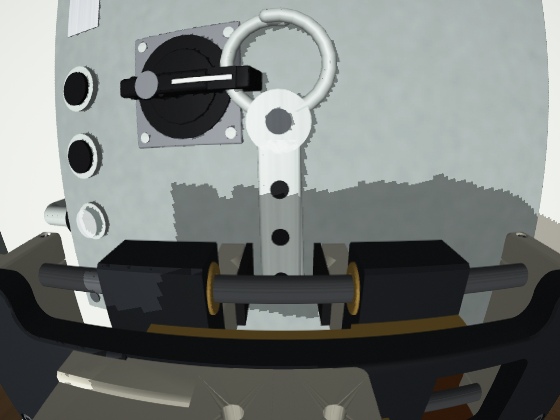

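Call:
arm_command:
  plan:
    - {"dx": 0.08, "dy": 0.01, "dz": 0, "wx": 0, "wy": 0, "wz": 0}

```text
time_s: 22.9
tcp_pos: [0.5981, 0.2343, 0.0769]
eef_rot: [-90.5, 79.1, -17.0]
contact_force: [-0.4, 0.1, -0.2]
gripper_width: 0.0287
```

Run:
```python
from h import *
needr([.5977,.2347,.0750],73.6,-11)
```

```text
t 22.9 tcp [0.5981 0.2343 0.0769] F [-0.3613  0.1059 -0.1784] w 0.0287 shift [0.0864 0.0422 0.0115] after [0.0863 0.0424 0.0113] turn [-0.017  -0.0263 -0.0276]
```

Call:
arm_command:
  plan:
    - {"dx": 0.08, "dy": 0.03, "dz": 0, "wx": 0, "wy": 0, "wz": 0}

```text
time_s: 22.98
tcp_pos: [0.5983, 0.2345, 0.0754]
eef_rot: [-90.4, 79.1, -16.9]
contact_force: [-4.9, -1.4, 14.9]
gripper_width: 0.0281
```

Run:
```python
from h import *
needr([.5977,.2347,.0750],73.6,-11)
```

```text
t 22.98 tcp [0.5983 0.2345 0.0754] F [-4.9185 -1.3824 14.943 ] w 0.0281 shift [0.0118 0.0341 0.0012] after [0.0117 0.0341 0.0012] turn [-0.0218 -0.0215 -0.0245]
```

Call:
arm_command:
  plan:
    - {"dx": -0.05, "dy": 0, "dz": 0, "wx": 0, "wy": 0, "wz": 0}
    - {"dx": 0, "dy": 0, "dz": 0, "wx": 0, "wy": 0, "wz": 0}
    - {"dx": 0, "dy": 0, "dz": 0, "wx": 0, "wy": 0, "wz": 0}
    - {"dx": 0, "dy": 0, "dz": 0, "wx": 0, "wy": 0, "wz": 0}
    - {"dx": 0, "dy": 0, "dz": 0, "wx": 0, "wy": 0, "wz": 0}
  fingers: 1
  force: 45

```text
time_s: 23.4
tcp_pos: [0.5984, 0.2346, 0.0763]
eef_rot: [-90.2, 79.1, -16.8]
contact_force: [0.2, 0.1, 1.1]
gripper_width: 0.0193
```

Run:
```python
from h import *
needr([.5977,.2347,.0750],73.6,-11);  snap('wrist','w27'); roll('w27')
```

```text
t 23.4 tcp [0.5984 0.2346 0.0763] F [0.2299 0.1085 1.0902] w 0.0193 shift [ 0.0589  0.0458 -0.0036] after [ 0.0588  0.0459 -0.0036] turn [-0.0296 -0.0159 -0.0244]
272 180 [0.5911 0.19   0.0761]
286 180 [0.5851 0.1919 0.0745]
298 180 [0.58   0.1935 0.073 ]
272 210 [0.5956 0.204  0.0753]
298 210 [0.5838 0.2073 0.0737]
262 120 [0.5871 0.1624 0.078 ]
308 120 [0.568  0.1681 0.0727]
```

View pics/w27z.png

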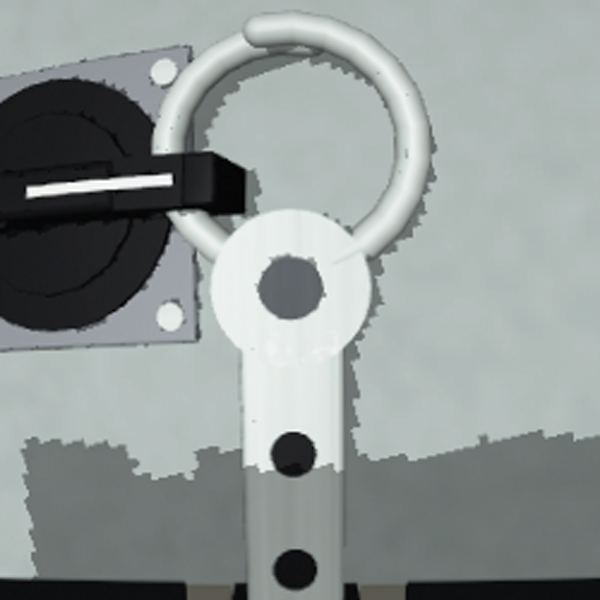

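Call:
arm_command:
  plan:
    - {"dx": 0, "dy": 0, "dz": 0, "wx": 0, "wy": 0, "wz": 0}
    - {"dx": 0, "dy": 0, "dz": 0, "wx": 0, "wy": 0, "wz": 0}
  force: 60

```text
time_s: 23.62
tcp_pos: [0.5983, 0.2346, 0.0763]
eef_rot: [-90.2, 79.1, -16.8]
contact_force: [0.3, -0.3, 0.8]
gripper_width: 0.0195
```

Call:
arm_command:
  plan:
    - {"dx": 0, "dy": 0, "dz": 0, "wx": 0, "wy": 0, "wz": 0}
    - {"dx": -0.08, "dy": 0, "dz": 0, "wx": 0, "wy": 0, "wz": 0}
    - {"dx": -0.2, "dy": 0, "dz": 0, "wx": 0, "wy": 0, "wz": 0}
  fingers: 0.36

```text
time_s: 23.87
tcp_pos: [0.5969, 0.2344, 0.0812]
eef_rot: [-90.7, 79.2, -17.2]
contact_force: [0.9, 0.4, -0.2]
gripper_width: 0.0275
```

Call:
arm_command:
  plan:
    - {"dx": -0.4, "dy": 0, "dz": 0, "wx": 0, "wy": 0, "wz": 0.3}
    - {"dx": -0.7, "dy": 0, "dz": 0, "wx": 0, "wy": 0, "wz": 0.5}
    - {"dx": -0.9, "dy": 0, "dz": 0, "wx": 0, "wy": 0, "wz": 0.6}
    - {"dx": -0.9, "dy": 0, "dz": 0, "wx": 0, "wy": 0, "wz": 0.6}
    - {"dx": 0, "dy": 0, "dz": 0, "wx": 0, "wy": 0, "wz": 0.3}
    - {"dx": 0, "dy": 0, "dz": 0, "wx": 0, "wy": 0, "wz": 0}
    - {"dx": 0, "dy": 0, "dz": 0, "wx": 0, "wy": 0, "wz": 0}

```text
time_s: 24.45
tcp_pos: [0.5876, 0.2378, 0.1436]
eef_rot: [93.4, 89.7, 167.1]
contact_force: [0.1, 0.4, -0.3]
gripper_width: 0.0279
```

Run:
```python
from h import *
r.capture('wrist'); st(); snap('wrist','w28')
im=cv2.imread('pics/w28_raw.png'); cv2.imwrite('pics/w28z.png',cv2.resize(im[0:270,150:420],None,fx=2.2,fy=2.2,interpolation=cv2.INTER_CUBIC))
```

```text
t 24.5 q [ 39.5298  20.9689 -11.603   -0.2478 -57.6418 -55.6787] tcp [0.5872 0.2376 0.1432] yawz 73.71815287971482 x [-0.0052  0.0004 -1.    ] F [-0.1614  1.0032 -1.2752] w 0.02844956202437744
```

View pics/w28z.png

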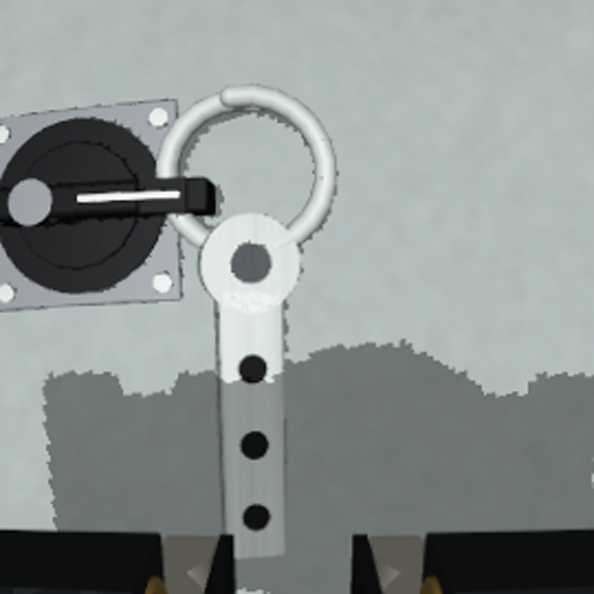

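Call:
arm_command:
  plan:
    - {"dx": 0, "dy": -0.5, "dz": 0.5, "wx": 0, "wy": 0, "wz": 0}
    - {"dx": 0, "dy": -0.5, "dz": 0.9, "wx": 0, "wy": 0, "wz": 0}
    - {"dx": 0, "dy": 0, "dz": 0.9, "wx": 0, "wy": 0, "wz": 0}
    - {"dx": 0, "dy": 0, "dz": 0, "wx": 0, "wy": 0, "wz": 0}
    - {"dx": 0, "dy": 0, "dz": 0, "wx": 0, "wy": 0, "wz": 0}

```text
time_s: 24.97
tcp_pos: [0.6157, 0.2755, 0.139]
eef_rot: [141.6, 89.4, -144.6]
contact_force: [0.1, -0.1, -0.7]
gripper_width: 0.0281
```

Run:
```python
from h import *
r.capture('wrist'); st(); snap('wrist','w29')
im=cv2.imread('pics/w29_raw.png'); cv2.imwrite('pics/w29z.png',cv2.resize(im[0:200,220:370],None,fx=4,fy=3,interpolation=cv2.INTER_CUBIC)); cv2.imwrite('pics/w29y.png',im)
```

```text
t 25.02 q [ 40.5955  24.8859  -6.0696  -0.0763 -59.6672 -56.7613] tcp [0.6155 0.2754 0.1388] yawz 73.7969168397169 x [-0.009  -0.0062 -0.9999] F [0.4864 0.8522 0.6553] w 0.02828405718878484
```

View pics/w29_raw.png

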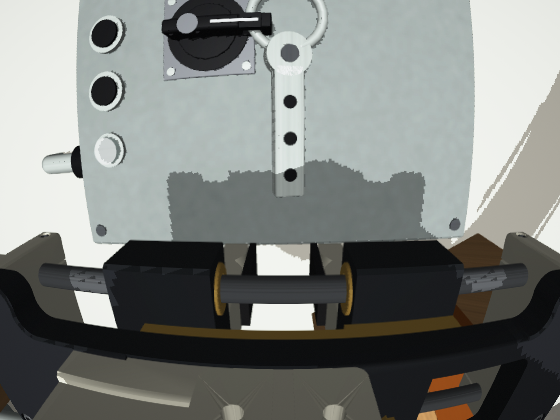

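View pics/w29z.png

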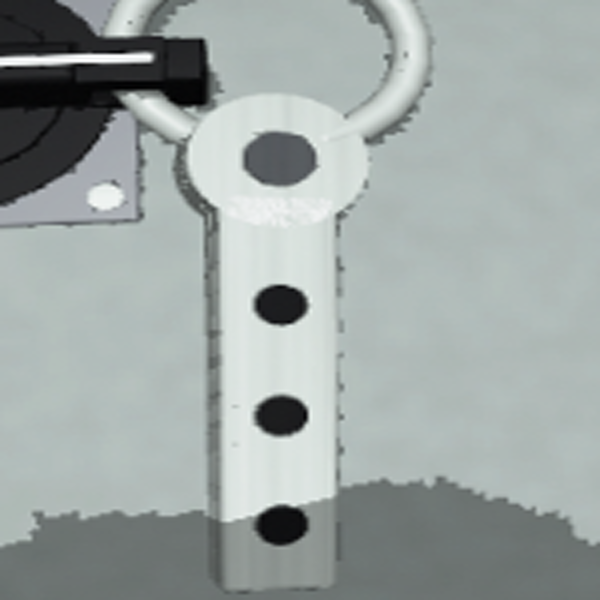

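Run:
```python
from h import *
snap('scene','c30'); snap('wrist','w30')
a=cv2.imread('pics/scene0.png').astype(int); b=cv2.imread('pics/c30_raw.png').astype(int)
m=pickle.load(open('pics/w30.pkl','rb')); p,q=atz('wrist',211,21,.086,m)[:2],atz('wrist',256,19,.086,m)[:2]; print('handle yaw',np.degrees(np.arctan2(*(q-p)[::-1])))
df=abs(a-b).max(2)
for n,(x,y,w,h) in dict(carton=(355,90,95,85),tape=(85,305,60,50),knife=(243,292,30,48),bighasp=(112,190,35,58),small=(215,243,40,22)).items(): print(n,np.median(df[y:y+h,x:x+w]),(df[y:y+h,x:x+w]>40).mean())
st()
```

```text
handle yaw 163.17901275966318
carton 12.0 0.33572755417956657
tape 4.0 0.0
knife 3.0 0.0
bighasp 39.0 0.47044334975369456
small 3.0 0.0
t 25.17 q [ 40.5359  24.8098  -6.0455  -0.0857 -59.6998 -56.7371] tcp [0.6159 0.2749 0.1398] yawz 73.75644525660992 x [-0.0082 -0.0053 -1.    ] F [-0.4864 -0.2981  0.7981] w 0.027997991712622777
```

View pics/c30.png

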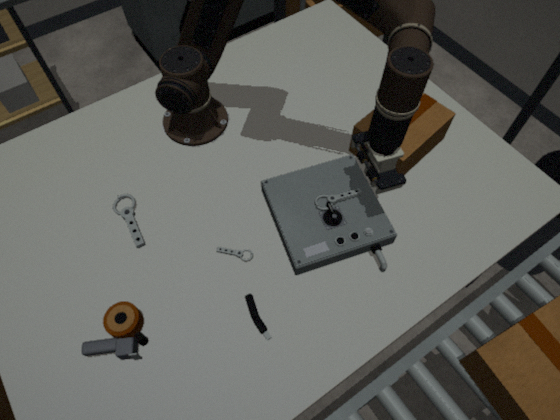

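Call:
arm_command:
  plan:
    - {"dx": -0.8, "dy": 0, "dz": 0, "wx": 0, "wy": 0, "wz": 0}
    - {"dx": -0.9, "dy": 0, "dz": 0, "wx": 0, "wy": 0, "wz": 0}
    - {"dx": -0.9, "dy": 0, "dz": 0, "wx": 0, "wy": 0, "wz": 0}
    - {"dx": -0.9, "dy": 0, "dz": 0, "wx": 0, "wy": 0, "wz": 0}
    - {"dx": 0, "dy": 0, "dz": 0, "wx": 0, "wy": 0, "wz": 0}
    - {"dx": 0, "dy": 0, "dz": 0, "wx": 0, "wy": 0, "wz": 0}

```text
time_s: 25.67
tcp_pos: [0.6141, 0.2716, 0.2123]
eef_rot: [141.8, 89.3, -144.5]
contact_force: [-0.4, -0.1, -0.7]
gripper_width: 0.028
```

Run:
```python
from h import *
st(); snap('scene','c31',(290,140,140,105),5); r.capture('scene')
print(r.get_state()['qd']); print(r.close_job())
```

```text
t 25.67 q [ 40.4223  21.5108  -1.2008  -0.0668 -68.0028 -56.7526] tcp [0.6141 0.2716 0.2123] yawz 73.64648000063553 x [-0.0102 -0.0073 -0.9999] F [-0.3854 -0.1028 -0.7027] w 0.028014797281096557
[ 0.0793  0.9397 -0.6743 -0.2527  0.0627  0.0317]
the job is handed in; nothing more can be done
None
```

View pics/c31.png

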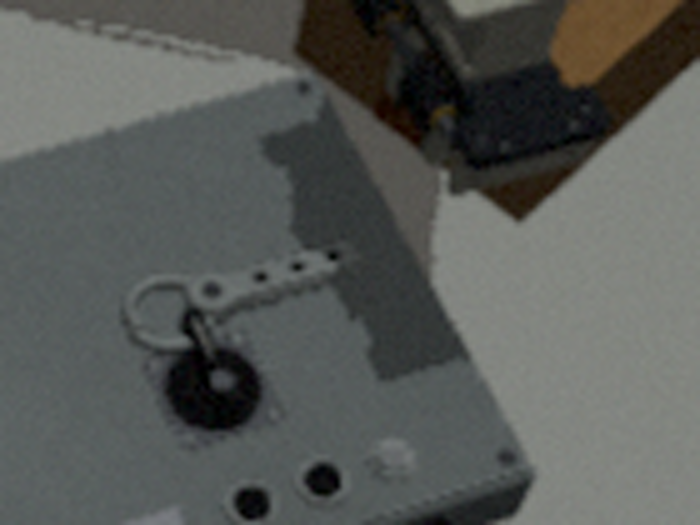

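I took the middle-sized open hasp by its lower tab and swung the lower jaw through the padlock hole. After letting go, I squeezed both tabs together and handed the job in at about 26 s of the 58 s allowed.

- **Closing:** The first squeeze left the hasp about 0.03 rad open, because it lay rolled 10–17° on the hole's sill. I squeezed again with the gripper tilted 11° to match.
- **Shut:** In the last pictures the tab edges run parallel to within about 0.006 rad, and the jaw tips overlap around the nose wall. The final grip read 19.3–19.5 mm, against 18.7–19.2 mm for a single 20 mm tab.
- **Handle:** Its direction measured 163.2°, against 162.6° at the start, so it is still at off.
- **Bystanders:** The tape dispenser and knife are unchanged in the scene picture. The arm partly hid the carton, so its picture comparison failed; I only saw that its visible edges had not moved.
- **Contact:** The arm is clear of everything and the final forces were within noise. The fingertips touched the cabinet top lightly twice, at about 10 N and 15 N.

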